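# Set out a starter rebuild kit under the bench lamp

## Robot

A 6-joint arm with a two-finger parallel gripper is mounted at the origin on the work surface. World frame = base frame: x ahead of the robot, y to its left, z up, the work surface at z = 0. Lengths are in m, angles in rad, forces in N, time in s.
With the tool pointing down it reaches from about 0.425 to 0.95 m from the base axis. Payload 3.5 kg.
Tool frame: the origin (TCP) lies on the centre line of the jaws, within the pads' length; the fingertips stand 14 mm ahead of it and the grasp point (between the pads) lies 5 mm behind it; z points along the fingers, y is the line along which they close (so a half turn about z gives the same grasp; the last joint's range is limited). The gripper opens to 85 mm and grips with 20 to 120 N. Pads are 22 mm wide; open, the fingers measure 114 mm over their backs; the gripper's body (76 mm by 85 mm) begins 54 mm behind the grasp point. The pads swing forward as they close: fully open they stand 13 mm farther back than shut.
Start: joints at [1.165, 0.286, 1.577, -0, 1.279, -0.15], TCP at [0.171, 0.653, 0.245] pointing down, gripper open.
Joint ranges: [-2.77, 2.77], [-0.9, 2.22], [0.21, 2.48], [-1.53, 4.67], [0.24, 2.81], [-2.84, 2.84]. Speed limits (rad/s): [2.79, 2.79, 3.14, 3.14, 3.14, 3.14].

## Interface

Orientations are given as a rotation vector (axis times angle).
In Python, from workcell import status, get_image, get_calibration, env gives the robot as it stands.
- The arm moves only by the tool send_rows, never from a script. Its argument "motion" is a list of rows, each a list of 5 numbers: the opening, from 0 (shut) to 1 (fully open), then the shift along the tool's x, y, z normalised to -1 to 1, where 1 is 0.08 m, then the turn about the tool's z normalised to -1 to 1, where 1 is 360 degrees. A call has 1 to 8 rows; each row is the pose to reach, as a shift and turn from the pose commanded when the call began, along the tool's axes at that moment, turning the shorter way round; what a row does not reach only later rows make up. A row lasts 1/12 s, in which the tool goes at most 41.7 mm and 7.16 degrees, less where a joint would pass 70% of its speed; a pose out of reach is approached as far as the arm can. A call with a number of a shift or a turn outside -1 to 1 is refused whole. A call with a gripper value outside its range is refused whole. The fingers move at their own pace and stop on an object; "force" is the grip in N (left out, the last holds). Time passes only in rows, so rows that repeat a pose let the fingers close. It gives the time, the measured TCP pose, the force, the opening and the grip force at its end, in the units of the state.
- status.sense(): the state, without advancing time (a new reading comes with each control period).
- get_image(name): name is "scene" or "top" or "wrist"; returns the picture (480x640x3 uint8, red, green, blue); there is no depth.
- get_calibration(name): a dict with "fx", "fy", "cx", "cy" (pixels), "distortion" ([k1, k2, p1, p2, k3] as OpenCV has them; the pictures are not rectified), "rvec" (rotation vector, rad) and "tvec" (3), from world to camera coordinates, as OpenCV has them; the wrist camera has in their place "tool_from_camera" (4x4, takes a point from camera to tool coordinates, whose origin is the TCP and whose axes are the flange's). Camera axes: x right, y down, z forward; pixel columns grow to the right and rows downward; lengths in m; the calibration is good to about 2 mm. A picture is of the moment at which its call begins: read the wrist's pose just before it. get_calibration takes no time and is no camera call.
- env.hand_in(): hands the job in; it is judged then, once.
The state is a dict: "time_s": time; "joint_pos": joint angles; "joint_vel": joint speeds; "joint_efforts": joint torques, N m; "position": TCP position; "orientation": TCP orientation; "ft_force": force on the tool from outside, world axes, zero at the start; "wrist_torque": the same for the moment, N m; "width": finger opening in m; "finger_force": force on a finger pad.
Only numpy, scipy, OpenCV 4.12 (cv2) and the standard library are available. Lean on these libraries where they do the work, as an engineer would, in place of code of your own. Each camera call takes 0.05 s, during which the arm holds its last target. There are 200 camera calls.

## Task

Swing the bench lamp well clear of the V cradle, to the side, pluck every carbon brush out of the pocket tray into the parts bin, and lay the standing solenoid on its side in the cradle, its can centred on the two V supports. Once the solenoid lies there, swing the lamp back so that its head is centred over the solenoid. Leave the spray can, the bearing and the screwdriver alone.

Things in the scene. Friction and masses are not known exactly. Their poses are not given: they have to be found in the camera images.
- lamp_grip (a point): centre of the TOP face of the lamp's grip: an upright black pin, 18 mm across and 44 mm tall, standing on the centre of the round grey lamp head (104 mm across at its rim, 26 mm thick; underside 192 mm and top 217 mm above the bench, pin top 261 mm). The head hangs on a level bar from the post; the pin is 240 mm from the post's axis. The lamp shines straight down from below the pin
- lamp_pivot (a point): the point on the upright hinge axis of the lamp arm, in the steel post, 205 mm above the bench. The post stands fixed on the far side of the work, with a round foot 110 mm across; its hinge top is 265 mm high
- lamp_arm (a joint): swing of the lamp arm about the post, rad: range -0.3 to 1.4; at 0 the arm points along the post's own -x, roughly towards the robot, and it grows as the head swings towards +y (the robot's left). The hinge is stiff (about 1.5 N at the pin moves it) and stays where it is left
- cradle: fixed V cradle: a dark base plate 60 x 100 x 8 mm with two aluminium V supports (90 degree V, each 8 mm thick, at y = -27 and +27 mm). Origin under the centre of the base plate; the trough runs along its y axis. The Vs are open at the top and reach about 39 mm high and about 23 mm either side of the trough's centre line
- cradle_axis (a point): point 50 mm above the cradle's origin: where the middle of the solenoid's can comes to lie, on the line of its axis (axes as the cradle's)
- solenoid: loose starter-motor solenoid, 0.3 kg: square flange 56 x 56 x 6 mm at the bottom, on it a steel can 40 mm across from 6 to 86 mm height, and a copper stud 12 mm across up to 100 mm. Origin at the centre of the flange's underside, z along the can towards the stud; at the start it stands upright on its flange. Lying in the cradle the flange hangs beyond one V support, either end
- solenoid_mid (a point): middle of the solenoid's can, on its axis, 46 mm from the flange's underside (axes as the solenoid's)
- pocket_tray: fixed white pocket tray 110 (x) x 160 (y) x 14 mm, origin under its centre, with six pockets 16 (x) x 24 (y) mm, 8 mm deep, at x = -26, 26 mm and y = -50, 0, 50 mm
- parts_bin: fixed open metal parts bin 150 (x) x 180 (y) mm outside, 35 mm high, walls and floor 3 mm thick, origin under its centre
- spray_can: bystander: white spray can 54 mm across, 150 mm tall, origin under its foot; leave alone
- bearing: bystander: steel bearing ring 52 mm across, 15 mm high, origin under its centre; leave alone
- driver: bystander: screwdriver lying on the bench; leave alone
- brush1: carbon brush, a loose dark block 12 (x) x 20 (y) x 18 (z) mm, 20 g, origin at the centre of its underside; at the start it sits in a pocket of the tray and stands 12 mm out of it, axes as the tray's. Three to five of the six are present
- brush2: carbon brush, a loose dark block 12 (x) x 20 (y) x 18 (z) mm, 20 g, origin at the centre of its underside; at the start it sits in a pocket of the tray and stands 12 mm out of it, axes as the tray's. Three to five of the six are present
- brush3: carbon brush, a loose dark block 12 (x) x 20 (y) x 18 (z) mm, 20 g, origin at the centre of its underside; at the start it sits in a pocket of the tray and stands 12 mm out of it, axes as the tray's. Three to five of the six are present
- brush4: carbon brush, a loose dark block 12 (x) x 20 (y) x 18 (z) mm, 20 g, origin at the centre of its underside; at the start it sits in a pocket of the tray and stands 12 mm out of it, axes as the tray's. Three to five of the six are present
- brush5: carbon brush, a loose dark block 12 (x) x 20 (y) x 18 (z) mm, 20 g, origin at the centre of its underside; at the start it sits in a pocket of the tray and stands 12 mm out of it, axes as the tray's. Three to five of the six are present
- brush6: carbon brush, a loose dark block 12 (x) x 20 (y) x 18 (z) mm, 20 g, origin at the centre of its underside; at the start it sits in a pocket of the tray and stands 12 mm out of it, axes as the tray's. Three to five of the six are present

How it is judged:
On the way, in this order (a step that is already met when the one before it is completed fails the run):
1. the lamp is swung clear: its head is more than 15 cm to the side of the cradle (horizontal distance between lamp_grip and cradle_axis above 0.15 m), for 0.2 s.
2. the solenoid lies still on its side in the cradle, centred (x of solenoid_mid in the frame of cradle_axis between -0.006 and 0.006 m and y of solenoid_mid in the frame of cradle_axis between -0.012 and 0.012 m and z of solenoid_mid in the frame of cradle_axis between -0.006 and 0.006 m and angle between the z axis of solenoid and the y axis of cradle, either way round below 0.12 rad and linear speed of solenoid below 0.02 m/s), for 0.3 s.
3. the lamp head is back over the solenoid (horizontal distance between lamp_grip and solenoid_mid below 0.035 m), for 0.2 s.
At the end, for the whole second after the job is handed in: Every brush present rests in the parts bin below its rim; the solenoid lies still in the cradle, axis within 0.12 rad of the trough, mid-can within 12 mm along the trough and 6 mm across and in height of the cradle axis point; the lamp is still, its pin within 35 mm of mid-can horizontally (all of step 2 and x of brush1 in the frame of parts_bin between -0.075 and 0.075 m and y of brush1 in the frame of parts_bin between -0.09 and 0.09 m and z of brush1 in the frame of parts_bin between 0 and 0.03 m and linear speed of each of brush1, brush2, brush3, brush4, brush5, brush6 below 0.02 m/s and x of brush2 in the frame of parts_bin between -0.075 and 0.075 m and y of brush2 in the frame of parts_bin between -0.09 and 0.09 m and z of brush2 in the frame of parts_bin between 0 and 0.03 m and x of brush3 in the frame of parts_bin between -0.075 and 0.075 m and y of brush3 in the frame of parts_bin between -0.09 and 0.09 m and z of brush3 in the frame of parts_bin between 0 and 0.03 m and x of brush4 in the frame of parts_bin between -0.075 and 0.075 m and y of brush4 in the frame of parts_bin between -0.09 and 0.09 m and z of brush4 in the frame of parts_bin between 0 and 0.03 m and x of brush5 in the frame of parts_bin between -0.075 and 0.075 m and y of brush5 in the frame of parts_bin between -0.09 and 0.09 m and z of brush5 in the frame of parts_bin between 0 and 0.03 m and x of brush6 in the frame of parts_bin between -0.075 and 0.075 m and y of brush6 in the frame of parts_bin between -0.09 and 0.09 m and z of brush6 in the frame of parts_bin between 0 and 0.03 m and horizontal distance between lamp_grip and solenoid_mid below 0.035 m and velocity of joint lamp_arm between -0.05 and 0.05 rad/s); the robot touches nothing.
It fails at once if the spray can is disturbed (moved more than 3 cm) (distance of spray_can from where it was at the start of the episode above 0.03 m).
It fails at once if the bearing is disturbed (moved more than 3 cm) (distance of bearing from where it was at the start of the episode above 0.03 m).
It fails at once if the screwdriver is disturbed (moved more than 3 cm) (distance of driver from where it was at the start of the episode above 0.03 m).
Of brush1, brush2, brush3, brush4, brush5, brush6 only 3 to 5 are there at a start; the rules pass over those that are not, and their reading is None.
At some moment in a run one of solenoid, brush1, brush2, brush3, brush4, brush5, brush6 may be knocked a few centimetres aside while the robot is not near it.
Once in a run the grip may slacken for a moment while it holds something.
It also fails if it takes over 210 s, if anything falls off the work surface, if the arm or the gripper's body presses on something with over 40 N, if the wrist force passes 120 N, or if a joint passes its speed limit or range.

## Working session

There is one attempt and no reset: what is moved stays moved. The work goes in short steps, Python scripts to look and compute and a tool call to move; the robot and the scene stay as the last step left them, time stands still between calls to the robot, and variables do not carry over. Pictures are saved under pics/ and viewed, at most 14 in all, crops included, and the job is handed in when it is done.

Besides the shell and the picture viewer there is one more tool, called by a JSON object that holds its "api" and its "payload", one argument or row to a line. send_rows: Moves the arm, as the interface text tells. Scaled input: -1 to 1 covers 0.08 m each way for a shift and 360 degrees each way for a turn. Its arguments: {"type":"object","properties":{"motion":{"type":"array"},"force":{"type":"number"}},"required":["motion"]}

```bash
ls; mkdir -p pics; python3 - <<'E'
from workcell import status, get_image, get_calibration, env
import cv2
for n in ["scene","top"]:
    cv2.imwrite(f"pics/{n}0.png",get_image(n)[:,:,::-1])
for n in ["scene","top","wrist"]: print(n,get_calibration(n))
print(status.sense())
E
```

```text
pics
scene {'fx': 471.9216522114484, 'fy': 471.9216522114484, 'cx': 324.8496341157592, 'cy': 236.42363895752734, 'distortion': array([-0.06325568,  0.        ,  0.        ,  0.        ,  0.        ]), 'rvec': array([ 2.00650354,  1.35704848, -0.59056082]), 'tvec': array([-0.22708794, -0.25527383,  1.51414977])}
top {'fx': 449.9014393566107, 'fy': 449.9014393566107, 'cx': 315.75242640074293, 'cy': 235.31544741346917, 'distortion': array([-0.03435499,  0.        ,  0.        ,  0.        ,  0.        ]), 'rvec': array([ 1.95970274, -2.25365732,  0.24625032]), 'tvec': array([0.09681001, 0.60067529, 1.09548326])}
wrist {'fx': 342.1479426748405, 'fy': 342.1479426748405, 'cx': 313.2379205594844, 'cy': 245.62619066069152, 'distortion': array([0.00595954, 0.        , 0.        , 0.        , 0.        ]), 'tool_from_camera': array([[ 8.24427097e-04, -9.48771130e-01, -3.15963074e-01,
         8.07201067e-02],
       [ 9.99999659e-01,  7.98335659e-04,  2.12015253e-04,
         8.44522830e-04],
       [ 5.10906378e-05, -3.15963141e-01,  9.48771464e-01,
        -1.28033107e-01],
       [ 0.00000000e+00,  0.00000000e+00,  0.00000000e+00,
         1.00000000e+00]])}
{'time_s': 0.1, 'joint_pos': array([ 1.16500157e+00,  2.87109055e-01,  1.57805677e+00, -5.44676181e-05,
        1.27860476e+00, -1.49988710e-01]), 'joint_vel': array([-0.00053791, -0.00385   , -0.00372042,  0.00189666,  0.00139501,
       -0.00090842]), 'joint_efforts': array([ 1.14457300e-03, -4.07297444e+01, -2.93698722e+01, -9.42442421e-05,
        3.32512565e-03, -2.35017829e-06]), 'position': array([0.17053754, 0.65250495, 0.24404998]), 'orientation': array([-0.40062996, -3.11538929,  0.00331173]), 'ft_force': array([ 0.2830695 ,  0.20784883, -1.1385843 ]), 'wrist_torque': array([-0.00809026,  0.06414805,  0.00268349]), 'finger_force': 0.0, 'width': 0.08521542251890916}
```

View pics/scene0.png

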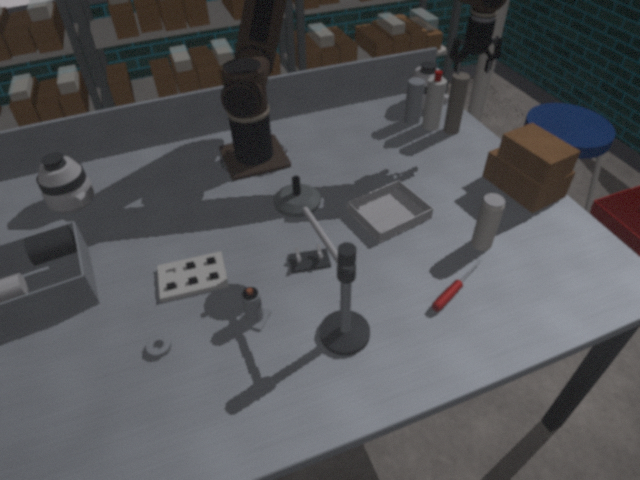

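View pics/top0.png

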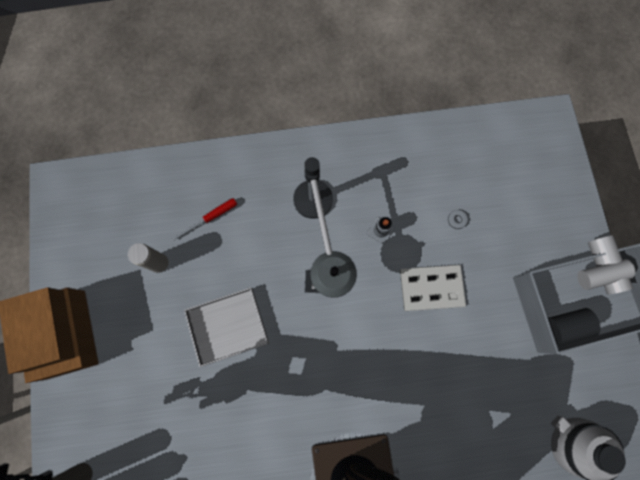

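The top view shows five brushes (413,279)…(435,297), with the pocket at (453,296) empty. The solenoid is at (384,225), the bearing at (458,218), and the lamp head at (334,272) over the cradle. The bin is at (228,325), with the can and driver to the left. Next I'll enlarge and measure.

```bash
cat > h.py <<'E'
from workcell import status, get_image, get_calibration, env
import cv2, numpy as np
from scipy.spatial.transform import Rotation as R
def cam(n, s=None):
    c=get_calibration(n); K=np.array([[c['fx'],0,c['cx']],[0,c['fy'],c['cy']],[0,0,1]]); d=np.array(c['distortion'])
    if n=='wrist':
        s=s or status.sense(); T=np.array(c['tool_from_camera']); Rt=R.from_rotvec(s['orientation']).as_matrix()
        Rc=Rt@T[:3,:3]; o=Rt@T[:3,3]+s['position']
    else:
        Rc=R.from_rotvec(c['rvec']).as_matrix().T; o=-Rc@np.array(c['tvec'])
    return K,d,Rc,o
def ray(n,uv,s=None):
    K,d,Rc,o=cam(n,s); p=cv2.undistortPoints(np.array(uv,float).reshape(-1,1,2),K,d).reshape(-1,2)
    return o,np.c_[p,np.ones(len(p))]@Rc.T
def cast(n,uv,z,s=None):
    o,v=ray(n,uv,s); return o+v*((z-o[2])/v[:,2])[:,None]
def proj(n,P,s=None):
    K,d,Rc,o=cam(n,s); return cv2.projectPoints(np.array(P,float).reshape(-1,1,3),cv2.Rodrigues(Rc.T)[0],-Rc.T@o,K,d)[0].reshape(-1,2)
def tool(dxyz,s=None):
    "world shift -> normalised tool shift"
    s=s or status.sense(); return np.round(R.from_rotvec(s['orientation']).as_matrix().T@np.array(dxyz)/0.08,3)
E
python3 - <<'E'
from h import *
im=cv2.imread('pics/top0.png')
c=im[150:375,170:490]; cv2.imwrite('pics/c1.png',cv2.resize(c,None,fx=2.5,fy=2.5,interpolation=cv2.INTER_CUBIC))
f=lambda uv,z:print(np.round(cast('top',uv,z),3).tolist())
f([[413,279],[432,278],[451,276],[416,298],[435,297],[453,296]],.026)
f([[386,223]],.1); f([[336,270]],.261); f([[312,165]],.265);f([[458,218]],.015)
# tray corners by white mask
hsv=cv2.cvtColor(im,cv2.COLOR_BGR2HSV)
m=((hsv[...,2]>150)&(hsv[...,1]<40)).astype(np.uint8)
cs,_=cv2.findContours(m,cv2.RETR_EXTERNAL,cv2.CHAIN_APPROX_NONE)
for k in cs:
    if cv2.contourArea(k)>300: print(cv2.contourArea(k),cv2.boxPoints(cv2.minAreaRect(k)).tolist())
print(im[320,228],im[268,404])
s=status.sense();print(R.from_rotvec(s['orientation']).as_matrix().round(2).tolist())
E
```

```text
[[0.466, -0.225, 0.026], [0.461, -0.275, 0.026], [0.459, -0.326, 0.026], [0.416, -0.223, 0.026], [0.411, -0.273, 0.026], [0.407, -0.32, 0.026]]
[[0.608, -0.166, 0.1]]
[[0.485, -0.014, 0.261]]
[[0.723, 0.004, 0.265]]
[[0.614, -0.38, 0.015]]
2608.0 [[199.5837860107422, 306.8973083496094], [250.45947265625, 291.2432556152344], [266.35137939453125, 342.8919372558594], [215.47567749023438, 358.5459899902344]]
2251.0 [[401.2385559082031, 269.34014892578125], [461.2893371582031, 265.05078125], [464.1878356933594, 305.62945556640625], [404.1370544433594, 309.9188232421875]]
323.0 [[592.72607421875, 240.6027374267578], [606.4246826171875, 235.4657440185547], [616.2054443359375, 261.54791259765625], [602.5068359375, 266.6849365234375]]
[159 157 156] [74 72 70]
[[-0.97, 0.25, -0.0], [0.25, 0.97, -0.0], [0.0, -0.0, -1.0]]
```

View pics/c1.png

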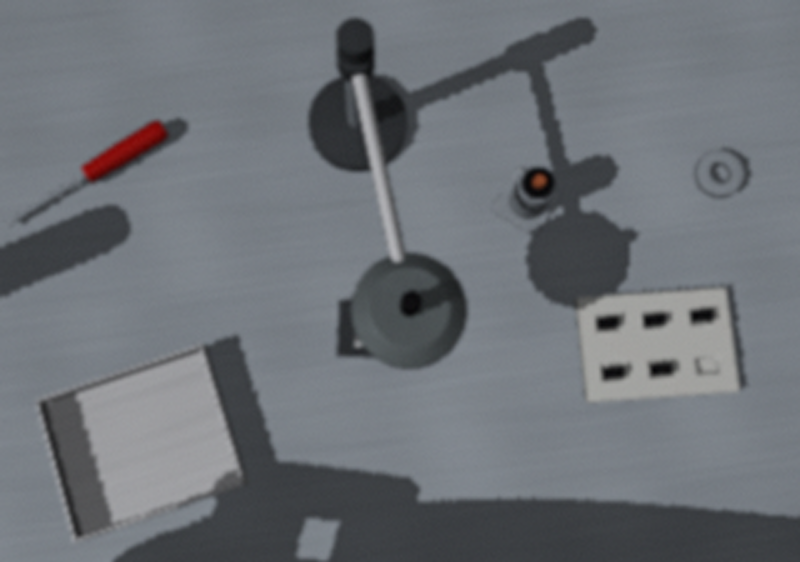

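The crop shows the pin at (412,302), the hinge top at (356,40) and the bin corners at (40,402), (206,345), (243,478) and (76,538). The cradle is mostly hidden under the lamp. I'll raise the tool and turn it so its y lies along world x.

{"api": "send_rows", "payload": {
  "motion": [
    [1,0,0,-1,0.1],
    [1,0,0,-1,0.1],
    [1,0,0,-1,0.1],
    [1,0,0,-1,0.1],
    [1,0,0,-1,0.1],
    [1,0,0,-1,0.1]
  ],
  "force": 25
}}

```text
time_s: 0.6
position: [0.1707, 0.6528, 0.3249]
orientation: [1.347, 2.838, -0.001]
ft_force: [1.0, 0.6, 1.0]
width: 0.0855
finger_force: 0.0
```

{"api": "send_rows", "payload": {
  "motion": [
    [1,0,0,0,0.1093],
    [1,0,0,0,0.1093],
    [1,0,0,0,0.1093],
    [1,0,0,0,0.1093],
    [1,0,0,0,0.1093],
    [1,0,0,0,0.1093]
  ]
}}

```text
time_s: 1.1
position: [0.1707, 0.6528, 0.3244]
orientation: [2.223, 2.219, -0.002]
ft_force: [-0.1, 1.1, 0.5]
width: 0.0854
finger_force: 0.0
```

{"api": "send_rows", "payload": {
  "motion": [
    [0.6,-1,1,0,0],
    [0.6,-1,1,0,0],
    [0.6,-1,1,0,0],
    [0.6,-1,1,0,0]
  ]
}}

```text
time_s: 1.43
position: [0.2542, 0.5698, 0.3247]
orientation: [2.221, 2.218, -0.002]
ft_force: [-0.0, -0.0, 0.7]
width: 0.051
finger_force: 0.0
```

{"api": "send_rows", "payload": {
  "motion": [
    [0.6,-1,1,0,0],
    [0.6,-1,1,0,0],
    [0.6,-1,1,0,0],
    [0.6,-1,1,0,0]
  ]
}}

```text
time_s: 1.77
position: [0.3338, 0.49, 0.3247]
orientation: [2.222, 2.218, -0.002]
ft_force: [-0.1, -0.2, 0.1]
width: 0.0509
finger_force: 0.0
```

{"api": "send_rows", "payload": {
  "motion": [
    [0.6,-1,1,0,0],
    [0.6,-1,1,0,0],
    [0.6,-1,1,0,0],
    [0.6,-1,1,0,0]
  ]
}}

```text
time_s: 2.1
position: [0.4135, 0.4103, 0.3247]
orientation: [2.223, 2.218, -0.001]
ft_force: [0.4, 0.5, 0.2]
width: 0.0516
finger_force: 0.0
```

{"api": "send_rows", "payload": {
  "motion": [
    [0.6,-1,0.88,0,0],
    [0.6,-1,0.88,0,0],
    [0.6,-1,0.88,0,0],
    [0.6,-1,0.88,0,0]
  ]
}}

```text
time_s: 2.43
position: [0.4831, 0.3309, 0.3246]
orientation: [2.223, 2.219, -0.002]
ft_force: [0.4, 0.4, 0.6]
width: 0.0511
finger_force: 0.0
```

{"api": "send_rows", "payload": {
  "motion": [
    [0.6,-1,0,0,0],
    [0.6,-1,0,0,0],
    [0.6,-1,0,0,0]
  ]
}}

```text
time_s: 2.68
position: [0.4806, 0.2502, 0.3248]
orientation: [2.222, 2.22, -0.004]
ft_force: [-0.5, 1.0, -0.2]
width: 0.0513
finger_force: 0.0
```

{"api": "send_rows", "payload": {
  "motion": [
    [0.6,-1,0,0,0],
    [0.6,-1,0,0,0],
    [0.6,-1,0,0,0]
  ]
}}

```text
time_s: 2.93
position: [0.4808, 0.1703, 0.3251]
orientation: [2.223, 2.219, -0.002]
ft_force: [0.1, -0.2, -0.4]
width: 0.0509
finger_force: 0.0
```

{"api": "send_rows", "payload": {
  "motion": [
    [0.6,-1,0,0,0],
    [0.6,-1,0,0,0],
    [0.6,-1,0,0,0],
    [0.6,-1,0,0,0]
  ]
}}

```text
time_s: 3.27
position: [0.481, 0.0933, 0.3253]
orientation: [-2.222, -2.22, -0.001]
ft_force: [0.0, 0.6, -0.1]
width: 0.0511
finger_force: 0.0
```

```bash
python3 - <<'E'
from h import *
s=status.sense(); im=get_image('wrist'); cv2.imwrite('pics/w1.png',im[:,:,::-1])
print(s['position'], proj('wrist',[[.483,-.011,.261]],s))
E
```

```text
[0.48103343 0.09329981 0.32526544] [[314.9206778  410.41438438]]
```

View pics/w1.png

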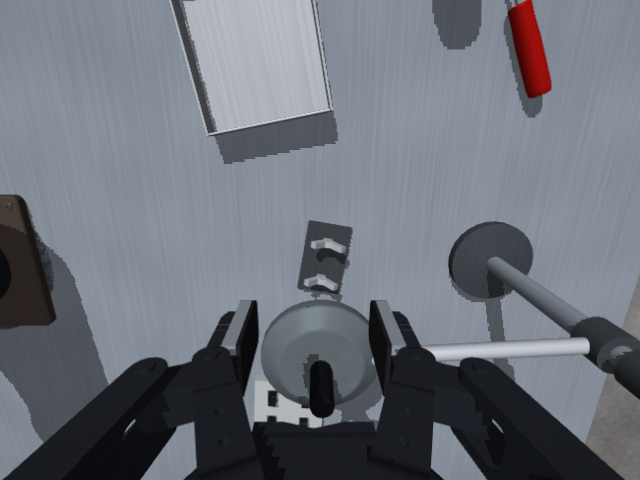

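The wrist view shows the pin top at (321,405) between the fingers. The cradle lies at (325,258), with its supports at (327,244) and (321,284). The bin is above it at (265,60). I'll move onto the pin.

{"api": "send_rows", "payload": {
  "motion": [
    [0.6,-1,0.05,0,0],
    [0.6,-1,0.05,0,0],
    [0.6,-1,0.05,0,0],
    [0.6,-1,0.05,0,0]
  ]
}}

```text
time_s: 3.65
position: [0.4854, 0.0137, 0.3252]
orientation: [-2.221, -2.22, -0.001]
ft_force: [-0.5, -0.8, 0.4]
width: 0.0513
finger_force: 0.0
```

{"api": "send_rows", "payload": {
  "motion": [
    [0.6,-0.3,0,0,0],
    [0.6,-0.3,0,0,0],
    [0.6,-0.3,0,0.5,0],
    [0.6,-0.3,0,0.97,0],
    [0.6,-0.3,0,0.97,0],
    [0.1,-0.3,0,0.97,0],
    [0.1,-0.3,0,0.97,0],
    [0.1,-0.3,0,0.97,0]
  ]
}}

```text
time_s: 4.32
position: [0.4869, -0.0104, 0.251]
orientation: [2.217, 2.22, 0.005]
ft_force: [-0.6, 0.7, -2.9]
width: 0.0173
finger_force: 24.8
```

{"api": "send_rows", "payload": {
  "motion": [
    [0.1,0,0,0,0],
    [0.1,0,0,0,0],
    [0.1,0,0,0,0],
    [0.1,0,0,0,0]
  ]
}}

```text
time_s: 4.65
position: [0.4869, -0.0111, 0.251]
orientation: [2.218, 2.218, 0.006]
ft_force: [1.8, 2.3, 6.5]
width: 0.017
finger_force: 25.8
```

{"api": "send_rows", "payload": {
  "motion": [
    [0.1,0.25,0,0,0],
    [0.1,0.49,0.01,0,0],
    [0.1,0.73,0.04,0,0],
    [0.1,0.96,0.095,0,0],
    [0.1,0.96,0.095,0,0]
  ]
}}

```text
time_s: 5.07
position: [0.4942, 0.0676, 0.2509]
orientation: [2.218, 2.221, 0.006]
ft_force: [-1.9, 1.3, 6.9]
width: 0.0171
finger_force: 25.9
```

{"api": "send_rows", "payload": {
  "motion": [
    [0.1,0.23,0.07,0,0],
    [0.1,0.45,0.16,0,0],
    [0.1,0.67,0.27,0,0],
    [0.1,0.92,0.42,0,0],
    [0.1,0.92,0.42,0,0]
  ]
}}

```text
time_s: 5.48
position: [0.5269, 0.1429, 0.2508]
orientation: [-2.218, -2.22, -0.005]
ft_force: [-5.4, 5.0, 9.3]
width: 0.017
finger_force: 26.2
```

{"api": "send_rows", "payload": {
  "motion": [
    [0.1,0.24,0.18,0,0],
    [0.1,0.46,0.39,0,0],
    [0.1,0.66,0.61,0,0],
    [0.1,0.83,0.855,0,0],
    [0.1,0.83,0.855,0,0]
  ]
}}

```text
time_s: 5.9
position: [0.5948, 0.2131, 0.2506]
orientation: [-2.213, -2.214, -0.012]
ft_force: [-8.6, 14.7, 8.2]
width: 0.0171
finger_force: 26.2
```

{"api": "send_rows", "payload": {
  "motion": [
    [0.1,0.15,0.26,0,0],
    [0.1,0.15,0.26,0,0],
    [0.1,0.15,0.26,0,0],
    [0.1,0.15,0.26,0,0]
  ]
}}

```text
time_s: 6.23
position: [0.6139, 0.2247, 0.2505]
orientation: [-2.212, -2.214, -0.013]
ft_force: [-6.5, 15.4, 6.7]
width: 0.0169
finger_force: 26.1
```

{"api": "send_rows", "payload": {
  "motion": [
    [0.5,0,0,0,0],
    [0.5,0,0,0,0],
    [0.5,0,0,0,0],
    [0.5,0,0,-0.6,0],
    [0.5,0,0,-1,0],
    [0.5,0,0,-1,0],
    [0.5,0,0,-1,0]
  ]
}}

```text
time_s: 6.82
position: [0.6172, 0.2171, 0.3322]
orientation: [2.219, 2.216, 0.009]
ft_force: [0.5, 0.3, 0.3]
width: 0.0429
finger_force: 0.0
```

```bash
python3 - <<'E'
from h import *
for n in ['top','scene']: cv2.imwrite(f'pics/{n}2.png',get_image(n)[:,:,::-1])
im=cv2.imread('pics/top2.png')
cv2.imwrite('pics/c2.png',cv2.resize(im[150:375,170:490],None,fx=2.5,fy=2.5,interpolation=cv2.INTER_CUBIC))
E
```

```text
(no output)
```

View pics/c2.png

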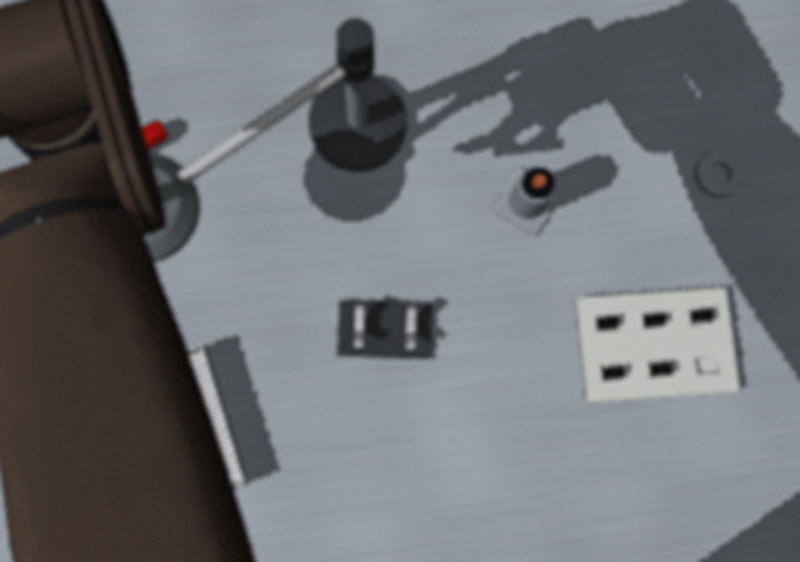

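The lamp is clear, with its head near (165,220) in the crop. The cradle base is at (387,328), the solenoid top at (539,181) with its flange corner at (540,234), and the tray is unchanged.

```bash
python3 - <<'E'
from h import *
g=lambda p:np.array(p)/2.5+[170-.3,150-.3]
T=cast('top',[[401.2,269.3],[461.3,265.05],[464.2,305.6],[404.1,309.9]],.014)[:,:2]
c=T.mean(0); e=(T[0]-T[1]+T[3]-T[2]); print('tray',T.round(3).tolist(),c.round(4),'yaw of y axis from +y (deg)',np.degrees(np.arctan2(-e[0],e[1])),np.linalg.norm(T[0]-T[1]),np.linalg.norm(T[1]-T[2]))
B=cast('top',g([[40,402],[206,345],[243,478],[76,538]]),.035)[:,:2]; print('bin',B.round(3).tolist(),B.mean(0).round(3))
C=cast('top',g([[338,300],[438,300],[434,358],[336,355]]),.008)[:,:2]; print('cradle',C.round(3).tolist(),C.mean(0).round(3))
print('sol top',cast('top',g([[539,181]]),.1),'flange corners',cast('top',g([[540,234],[493,206]]),.006))
E
```

```text
tray [[0.497, -0.201], [0.485, -0.363], [0.379, -0.348], [0.39, -0.19]] [ 0.4377 -0.2754] yaw of y axis from +y (deg) -4.064236863164549 0.1618029788688896 0.10733638284332776
bin [[0.466, 0.37], [0.5, 0.194], [0.362, 0.172], [0.326, 0.345]] [0.413 0.27 ]
cradle [[0.532, 0.052], [0.517, -0.053], [0.457, -0.04], [0.474, 0.062]] [0.495 0.005]
sol top [[ 0.6102587  -0.16504505  0.1       ]] flange corners [[ 0.57327431 -0.1739266   0.006     ]
 [ 0.61109709 -0.12851249  0.006     ]]
```

{"api": "send_rows", "payload": {
  "motion": [
    [0.47,-0.91,-0.37,0,0],
    [0.47,-0.91,-0.37,0,0],
    [0.47,-0.91,-0.37,0,0]
  ]
}}

```text
time_s: 7.17
position: [0.5836, 0.1405, 0.3246]
orientation: [-2.224, -2.216, 0.011]
ft_force: [-0.1, 0.5, -0.8]
width: 0.0405
finger_force: 0.0
```

{"api": "send_rows", "payload": {
  "motion": [
    [0.47,-0.91,-0.37,0,0],
    [0.47,-0.91,-0.37,0,0],
    [0.47,-0.91,-0.37,0,0]
  ]
}}

```text
time_s: 7.42
position: [0.5543, 0.0679, 0.3254]
orientation: [-2.225, -2.215, 0.008]
ft_force: [0.4, 0.6, -0.6]
width: 0.0403
finger_force: 0.0
```

{"api": "send_rows", "payload": {
  "motion": [
    [0.47,-0.91,-0.37,0,0],
    [0.47,-0.91,-0.37,0,0],
    [0.47,-0.91,-0.37,0,0]
  ]
}}

```text
time_s: 7.67
position: [0.5249, -0.0045, 0.3259]
orientation: [-2.226, -2.215, 0.006]
ft_force: [0.7, -0.4, 0.3]
width: 0.0401
finger_force: 0.0
```

{"api": "send_rows", "payload": {
  "motion": [
    [0.47,-0.91,-0.37,0,0],
    [0.47,-0.91,-0.37,0,0],
    [0.47,-0.91,-0.37,0,0]
  ]
}}

```text
time_s: 7.92
position: [0.4955, -0.0771, 0.3261]
orientation: [-2.226, -2.215, 0.005]
ft_force: [0.7, 0.3, 1.3]
width: 0.0398
finger_force: 0.0
```

{"api": "send_rows", "payload": {
  "motion": [
    [0.47,-0.91,-0.37,0,0],
    [0.47,-0.91,-0.37,0,0],
    [0.47,-0.91,-0.37,0,0]
  ]
}}

```text
time_s: 8.17
position: [0.466, -0.1498, 0.3263]
orientation: [-2.226, -2.215, 0.004]
ft_force: [1.0, -0.2, 0.0]
width: 0.0401
finger_force: 0.0
```

{"api": "send_rows", "payload": {
  "motion": [
    [0.47,-0.91,-0.37,0.5,0.0125],
    [0.47,-0.91,-0.37,0.5,0.0125],
    [0.47,-0.91,-0.37,0.5,0.0125],
    [0.47,-0.91,-0.37,0.5,0.0125],
    [0.47,-0.91,-0.37,0.5,0.0125]
  ]
}}

```text
time_s: 8.58
position: [0.4382, -0.2182, 0.287]
orientation: [-2.306, -2.131, -0.001]
ft_force: [0.2, 0.6, 0.0]
width: 0.0399
finger_force: 0.0
```

```bash
python3 - <<'E'
from h import *
s=status.sense(); im=get_image('wrist'); cv2.imwrite('pics/w2.png',im[:,:,::-1])
print(s['position'],s['orientation'],s['joint_pos'])
E
```

```text
[ 0.43821491 -0.21824771  0.28704357] [-2.30605353e+00 -2.13060018e+00 -1.16198939e-03] [-6.70177161e-01 -1.63406003e-01  1.97231853e+00  1.06177833e-03
  1.33449517e+00 -5.91375211e-01]
```

View pics/w2.png

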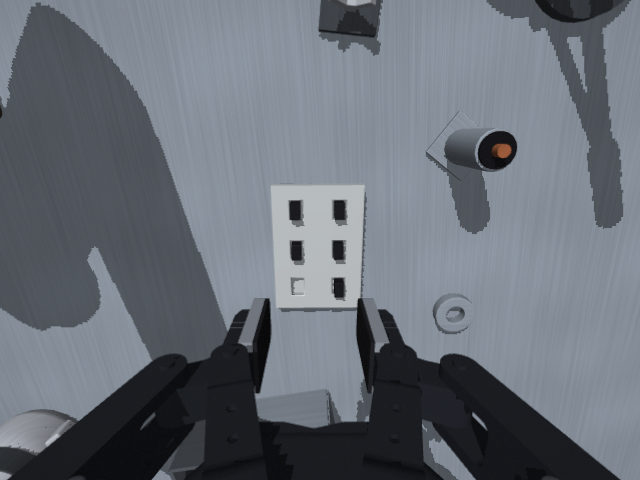

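The wrist view shows brushes at (295,210), (340,210), (297,250), (339,249) and (339,287); the pocket at (297,287) is empty. The solenoid's flange is turned about 40°, with corners at (458,112) and (427,153), and the bearing is at (454,313).

```bash
python3 - <<'E'
from h import *
im=cv2.imread('pics/w2.png'); S=dict(position=np.array([.43821,-.21825,.28704]),orientation=np.array([-2.30605353e+00,-2.13060018e+00,-1.16198939e-03]))
g=im.max(2); print(im[210,295],im[230,320],im[230,365])
m=(im.min(2)>165).astype(np.uint8); m[300:320]=m[300:320]; m[320:]=0
m=cv2.morphologyEx(m,cv2.MORPH_CLOSE,np.ones((25,25)))
k=max(cv2.findContours(m,0,1)[0],key=cv2.contourArea); b=cv2.boxPoints(cv2.minAreaRect(k)); print(b.tolist())
W=cast('wrist',b,.014,S)[:,:2]; print(W.round(4).tolist(),W.mean(0))
d=((g<60)*255).astype(np.uint8)
n,l,st,ce=cv2.connectedComponentsWithStats(d[190:305,275:365])
for i in range(1,n):
    if st[i,4]>60:
        x,y,w,h,a=st[i]; x+=275;y+=190
        P=cast('wrist',[[x,y],[x+w,y],[x,y+h],[x+w,y+h]],.026,S)[:,:2]
        print((x,y,w,h,a),'far-edge mid',((P[0]+P[1])/2).round(4),'near',((P[2]+P[3])/2).round(4))
print('sol',cast('wrist',[[503,151]],.1,S),cast('wrist',[[458,112],[427,153]],.006,S))
E
```

```text
[31 28 27] [189 187 182] [112 103  97]
[[270.7860412597656, 185.52224731445312], [363.9911193847656, 184.31179809570312], [365.5696716308594, 305.86273193359375], [272.3645935058594, 307.07318115234375]]
[[0.391, -0.1918], [0.4994, -0.1988], [0.4965, -0.3576], [0.3744, -0.3499]] [ 0.44032814 -0.27451245]
(np.int32(290), np.int32(201), np.int32(11), np.int32(19), np.int32(190)) far-edge mid [ 0.4188 -0.2099] near [ 0.4167 -0.2322]
(np.int32(334), np.int32(201), np.int32(11), np.int32(19), np.int32(204)) far-edge mid [ 0.4692 -0.2138] near [ 0.468  -0.2362]
(np.int32(291), np.int32(241), np.int32(11), np.int32(19), np.int32(183)) far-edge mid [ 0.4155 -0.258 ] near [ 0.4132 -0.2821]
(np.int32(333), np.int32(241), np.int32(11), np.int32(19), np.int32(188)) far-edge mid [ 0.4654 -0.2619] near [ 0.4641 -0.2861]
(np.int32(334), np.int32(278), np.int32(10), np.int32(19), np.int32(181)) far-edge mid [ 0.4634 -0.3099] near [ 0.462  -0.3359]
sol [[ 0.61157324 -0.16582779  0.1       ]] [[ 0.60724472 -0.12823654  0.006     ]
 [ 0.57411963 -0.16981021  0.006     ]]
```

{"api": "send_rows", "payload": {
  "motion": [
    [0.47,-0.65,0.205,1,0],
    [0.47,-0.65,0.205,1,0],
    [0.47,-0.65,0.205,1,0],
    [0.47,-0.65,0.205,1,0]
  ]
}}

```text
time_s: 8.97
position: [0.4496, -0.2708, 0.2044]
orientation: [-2.302, -2.128, 0.0]
ft_force: [-0.3, -0.0, 0.2]
width: 0.0403
finger_force: 0.0
```

{"api": "send_rows", "payload": {
  "motion": [
    [0.47,-0.66,0.21,1,0],
    [0.47,-0.66,0.21,1,0],
    [0.47,-0.66,0.21,1,0],
    [0.47,-0.66,0.21,1,0]
  ]
}}

```text
time_s: 9.3
position: [0.4628, -0.3253, 0.1261]
orientation: [-2.304, -2.13, -0.0]
ft_force: [-1.2, -0.5, 0.2]
width: 0.04
finger_force: 0.0
```

{"api": "send_rows", "payload": {
  "motion": [
    [0.47,0,0,0.3,0],
    [0.47,0,0,0.6,0],
    [0.47,0,0,0.8,0],
    [0.47,0,0,0.8,0]
  ]
}}

```text
time_s: 9.63
position: [0.4626, -0.3238, 0.0631]
orientation: [-2.303, -2.132, -0.001]
ft_force: [0.0, 0.6, 0.4]
width: 0.0402
finger_force: 0.0
```

```bash
python3 - <<'E'
from h import *
s=status.sense(); im=get_image('wrist'); cv2.imwrite('pics/w3.png',im[:,:,::-1][200:480,160:480])
print(s['position'],tool(np.array([.463,-.325,.031])-s['position']))
E
```

```text
[ 0.46258291 -0.32377615  0.06308938] [-0.015  0.006  0.401]
```

View pics/w3.png

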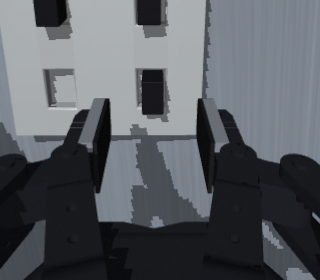

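The brush at (152,92) in the crop is centred between the fingers, so I'll descend, grip and lift.

{"api": "send_rows", "payload": {
  "motion": [
    [0.47,-0.01,0,0.2,0],
    [0.47,-0.01,0,0.4,0],
    [0.47,-0.01,0,0.4,0],
    [0.05,-0.01,0,0.4,0],
    [0.05,-0.01,0,0.4,0],
    [0.05,-0.01,0,0.4,0],
    [0.05,-0.01,0,0.4,0],
    [0.05,-0.01,0,0.4,0]
  ]
}}

```text
time_s: 10.35
position: [0.4638, -0.3278, 0.0342]
orientation: [2.305, 2.131, 0.0]
ft_force: [-2.2, 1.6, 8.0]
width: 0.0109
finger_force: 25.6
```

{"api": "send_rows", "payload": {
  "motion": [
    [0.05,0,0,-0.2,0],
    [0.05,0,0,-0.5,0],
    [0.05,0,0,-1,0],
    [0.05,0,0,-1,0],
    [0.05,0,0,-1,0]
  ]
}}

```text
time_s: 10.77
position: [0.4647, -0.3287, 0.1159]
orientation: [2.301, 2.127, 0.001]
ft_force: [0.6, -0.0, -0.4]
width: 0.0104
finger_force: 24.8
```

{"api": "send_rows", "payload": {
  "motion": [
    [0.05,0.88,-0.14,0,0],
    [0.05,0.88,-0.14,0,0],
    [0.05,0.88,-0.14,0,0]
  ]
}}

```text
time_s: 11.02
position: [0.4549, -0.2505, 0.1093]
orientation: [-2.299, -2.13, -0.001]
ft_force: [0.8, 1.2, -0.3]
width: 0.0111
finger_force: 24.8
```

{"api": "send_rows", "payload": {
  "motion": [
    [0.05,0.88,-0.14,0,0],
    [0.05,0.88,-0.14,0,0],
    [0.05,0.88,-0.14,0,0]
  ]
}}

```text
time_s: 11.27
position: [0.4493, -0.18, 0.1096]
orientation: [-2.3, -2.132, 0.0]
ft_force: [-0.6, 0.0, 0.0]
width: 0.0111
finger_force: 24.8
```

{"api": "send_rows", "payload": {
  "motion": [
    [0.05,0.88,-0.14,0,0],
    [0.05,0.88,-0.14,0,0],
    [0.05,0.88,-0.14,0,0]
  ]
}}

```text
time_s: 11.52
position: [0.4439, -0.1098, 0.1101]
orientation: [-2.3, -2.133, 0.001]
ft_force: [0.1, -0.3, -1.0]
width: 0.0106
finger_force: 24.8
```

{"api": "send_rows", "payload": {
  "motion": [
    [0.05,0.88,-0.14,0,0],
    [0.05,0.88,-0.14,0,0],
    [0.05,0.88,-0.14,0,0]
  ]
}}

```text
time_s: 11.77
position: [0.4388, -0.0396, 0.1106]
orientation: [-2.301, -2.134, 0.001]
ft_force: [-0.8, -0.7, -0.9]
width: 0.0107
finger_force: 24.8
```

{"api": "send_rows", "payload": {
  "motion": [
    [0.05,0.88,-0.14,0,0],
    [0.05,0.88,-0.14,0,0],
    [0.05,0.88,-0.14,0,0]
  ]
}}

```text
time_s: 12.02
position: [0.4338, 0.0309, 0.111]
orientation: [-2.302, -2.135, 0.0]
ft_force: [-0.5, 0.3, -0.8]
width: 0.0106
finger_force: 24.8
```

{"api": "send_rows", "payload": {
  "motion": [
    [0.05,0.88,-0.14,0,0],
    [0.05,0.88,-0.14,0,0],
    [0.05,0.88,-0.14,0,0]
  ]
}}

```text
time_s: 12.27
position: [0.4287, 0.1015, 0.1114]
orientation: [-2.303, -2.135, -0.0]
ft_force: [0.1, -0.8, 0.4]
width: 0.0112
finger_force: 24.8
```

{"api": "send_rows", "payload": {
  "motion": [
    [0.05,0.88,-0.14,0,0],
    [0.05,0.88,-0.14,0,0],
    [0.05,0.88,-0.14,0,0]
  ]
}}

```text
time_s: 12.52
position: [0.4237, 0.1725, 0.1116]
orientation: [-2.304, -2.135, -0.001]
ft_force: [0.6, -0.0, -1.3]
width: 0.0111
finger_force: 24.8
```

{"api": "send_rows", "payload": {
  "motion": [
    [0.05,0.88,-0.14,0,0],
    [0.05,0.88,-0.14,0,0],
    [0.05,0.88,-0.14,0.4,0],
    [0.05,0.88,-0.14,0.7,0],
    [0.05,0.88,-0.14,0.7,0]
  ]
}}

```text
time_s: 12.93
position: [0.4147, 0.2394, 0.0509]
orientation: [-2.304, -2.131, 0.015]
ft_force: [-0.3, -0.3, -1.0]
width: 0.0106
finger_force: 24.8
```

{"api": "send_rows", "payload": {
  "motion": [
    [0.47,0,0,0,0],
    [0.47,0,0,0,0],
    [0.47,0,0,0,0],
    [0.47,0,0,-0.8,0],
    [0.47,0,0,-0.8,0],
    [0.47,-0.91,0.156,-0.8,0],
    [0.47,-0.91,0.156,-0.8,0],
    [0.47,-0.91,0.156,-0.8,0]
  ]
}}

```text
time_s: 13.6
position: [0.4262, 0.1647, 0.1223]
orientation: [2.307, 2.126, 0.005]
ft_force: [0.8, -0.1, 0.7]
width: 0.0399
finger_force: 0.0
```

{"api": "send_rows", "payload": {
  "motion": [
    [0.47,-0.91,0.156,0,0],
    [0.47,-0.91,0.156,0,0],
    [0.47,-0.91,0.156,0,0]
  ]
}}

```text
time_s: 13.85
position: [0.4326, 0.0909, 0.1215]
orientation: [2.309, 2.125, 0.003]
ft_force: [0.3, 0.0, 1.0]
width: 0.04
finger_force: 0.0
```

{"api": "send_rows", "payload": {
  "motion": [
    [0.47,-0.91,0.156,0,0],
    [0.47,-0.91,0.156,0,0],
    [0.47,-0.91,0.156,0,0]
  ]
}}

```text
time_s: 14.1
position: [0.4395, 0.0174, 0.1216]
orientation: [2.308, 2.125, 0.003]
ft_force: [0.5, 0.6, 0.5]
width: 0.0403
finger_force: 0.0
```

{"api": "send_rows", "payload": {
  "motion": [
    [0.47,-0.91,0.156,0,0],
    [0.47,-0.91,0.156,0,0],
    [0.47,-0.91,0.156,0,0]
  ]
}}

```text
time_s: 14.35
position: [0.4464, -0.0563, 0.1216]
orientation: [2.308, 2.125, 0.002]
ft_force: [0.8, 0.4, 0.3]
width: 0.0404
finger_force: 0.0
```

{"api": "send_rows", "payload": {
  "motion": [
    [0.47,-0.91,0.156,0,0],
    [0.47,-0.91,0.156,0,0],
    [0.47,-0.91,0.156,0,0]
  ]
}}

```text
time_s: 14.6
position: [0.4532, -0.13, 0.1217]
orientation: [2.307, 2.125, 0.001]
ft_force: [-0.2, -0.4, 0.4]
width: 0.0401
finger_force: 0.0
```

{"api": "send_rows", "payload": {
  "motion": [
    [0.47,-0.91,0.156,0,0],
    [0.47,-0.91,0.156,0,0],
    [0.47,-0.91,0.156,0,0]
  ]
}}

```text
time_s: 14.85
position: [0.4598, -0.2037, 0.1216]
orientation: [2.307, 2.125, 0.001]
ft_force: [0.7, -0.2, 0.7]
width: 0.04
finger_force: 0.0
```

{"api": "send_rows", "payload": {
  "motion": [
    [0.47,-0.91,0.156,0,0],
    [0.47,-0.91,0.156,0,0],
    [0.47,-0.91,0.156,0.4,0],
    [0.47,-0.91,0.156,0.6,0],
    [0.47,-0.91,0.156,0.6,0]
  ]
}}

```text
time_s: 15.27
position: [0.4628, -0.2707, 0.0683]
orientation: [-2.302, -2.126, 0.0]
ft_force: [-1.1, 1.1, -0.5]
width: 0.0398
finger_force: 0.0
```

```bash
python3 - <<'E'
from h import *
s=status.sense(); im=get_image('wrist'); t=get_image('top')[:,:,::-1]
cv2.imwrite('pics/m.png',np.hstack([im[:,:,::-1][100:440,100:500],cv2.resize(t[250:380,170:320],(400,340))]))
print(s['position'],tool(np.array([.465,-.276,.031])-s['position']))
E
```

```text
[ 0.46284998 -0.27072409  0.06829407] [-0.064  0.032  0.466]
```

View pics/m.png

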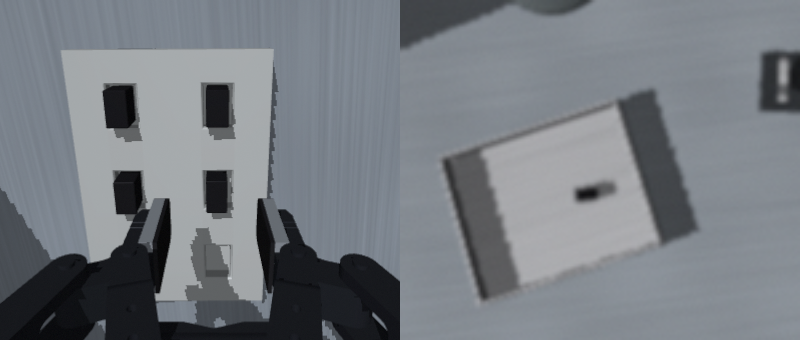

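Right: the first brush is in the bin. Left: its pocket is empty, and the next brush is centred between the fingers at (217,190). I'll run the full cycle.

{"api": "send_rows", "payload": {
  "motion": [
    [0.47,-0.06,0.03,0.2,0],
    [0.47,-0.06,0.03,0.46,0],
    [0.47,-0.06,0.03,0.46,0],
    [0.05,-0.06,0.03,0.46,0],
    [0.05,-0.06,0.03,0.46,0],
    [0.05,-0.06,0.03,0.46,0],
    [0.05,-0.06,0.03,0.46,0],
    [0.05,-0.06,0.03,0.46,0]
  ]
}}

```text
time_s: 16.03
position: [0.4677, -0.2788, 0.0367]
orientation: [2.305, 2.13, 0.001]
ft_force: [0.5, 1.1, 4.6]
width: 0.0103
finger_force: 24.9
```

{"api": "send_rows", "payload": {
  "motion": [
    [0.05,0,0,-0.2,0],
    [0.05,0,0,-0.5,0],
    [0.05,0,0,-1,0],
    [0.05,0,0,-1,0],
    [0.05,0,0,-1,0]
  ]
}}

```text
time_s: 16.45
position: [0.4684, -0.2798, 0.1184]
orientation: [2.302, 2.128, 0.001]
ft_force: [0.4, 0.7, -0.8]
width: 0.0104
finger_force: 24.1
```

{"api": "send_rows", "payload": {
  "motion": [
    [0.05,0.93,-0.154,0,0],
    [0.05,0.93,-0.154,0,0],
    [0.05,0.93,-0.154,0,0]
  ]
}}

```text
time_s: 16.7
position: [0.4576, -0.1977, 0.1122]
orientation: [-2.299, -2.13, 0.0]
ft_force: [-0.3, 1.8, -1.6]
width: 0.0106
finger_force: 24.1
```

{"api": "send_rows", "payload": {
  "motion": [
    [0.05,0.93,-0.154,0,0],
    [0.05,0.93,-0.154,0,0],
    [0.05,0.93,-0.154,0,0]
  ]
}}

```text
time_s: 16.95
position: [0.4513, -0.1232, 0.1126]
orientation: [-2.299, -2.132, 0.001]
ft_force: [0.1, 0.6, -0.5]
width: 0.0104
finger_force: 24.1
```

{"api": "send_rows", "payload": {
  "motion": [
    [0.05,0.93,-0.154,0,0],
    [0.05,0.93,-0.154,0,0],
    [0.05,0.93,-0.154,0,0]
  ]
}}

```text
time_s: 17.2
position: [0.4453, -0.0488, 0.1132]
orientation: [-2.3, -2.133, 0.002]
ft_force: [0.2, -0.5, -1.0]
width: 0.0103
finger_force: 24.1
```

{"api": "send_rows", "payload": {
  "motion": [
    [0.05,0.93,-0.154,0,0],
    [0.05,0.93,-0.154,0,0],
    [0.05,0.93,-0.154,0,0]
  ]
}}

```text
time_s: 17.45
position: [0.4394, 0.0257, 0.1137]
orientation: [-2.301, -2.135, 0.001]
ft_force: [-0.5, 0.1, -0.3]
width: 0.01
finger_force: 24.1
```

{"api": "send_rows", "payload": {
  "motion": [
    [0.05,0.93,-0.154,0,0],
    [0.05,0.93,-0.154,0,0],
    [0.05,0.93,-0.154,0,0]
  ]
}}

```text
time_s: 17.7
position: [0.4335, 0.1004, 0.1141]
orientation: [-2.302, -2.135, 0.001]
ft_force: [-0.5, -0.1, -0.9]
width: 0.01
finger_force: 24.1
```

{"api": "send_rows", "payload": {
  "motion": [
    [0.05,0.93,-0.154,0,0],
    [0.05,0.93,-0.154,0,0],
    [0.05,0.93,-0.154,0,0]
  ]
}}

```text
time_s: 17.95
position: [0.4277, 0.1753, 0.1144]
orientation: [-2.302, -2.136, -0.0]
ft_force: [0.0, -1.1, 0.7]
width: 0.0105
finger_force: 24.1
```

{"api": "send_rows", "payload": {
  "motion": [
    [0.05,0.93,-0.154,0,0],
    [0.05,0.93,-0.154,0,0],
    [0.05,0.93,-0.154,0.4,0],
    [0.05,0.93,-0.154,0.7,0],
    [0.05,0.93,-0.154,0.7,0]
  ]
}}

```text
time_s: 18.37
position: [0.4181, 0.2458, 0.0536]
orientation: [-2.303, -2.131, 0.016]
ft_force: [-0.8, -0.7, -0.0]
width: 0.0103
finger_force: 24.1
```

{"api": "send_rows", "payload": {
  "motion": [
    [0.47,0,0,0,0],
    [0.47,0,0,0,0],
    [0.47,0,0,0,0],
    [0.47,0,0,-0.8,0],
    [0.47,0,0,-0.8,0],
    [0.47,-0.93,0.062,-0.8,0],
    [0.47,-0.93,0.062,-0.8,0],
    [0.47,-0.93,0.062,-0.8,0]
  ]
}}

```text
time_s: 19.03
position: [0.4219, 0.1697, 0.1252]
orientation: [2.308, 2.126, 0.004]
ft_force: [-0.5, -0.3, -0.7]
width: 0.0404
finger_force: 0.0
```

{"api": "send_rows", "payload": {
  "motion": [
    [0.47,-0.93,0.062,0,0],
    [0.47,-0.93,0.062,0,0],
    [0.47,-0.93,0.062,0,0]
  ]
}}

```text
time_s: 19.28
position: [0.4209, 0.0948, 0.1246]
orientation: [2.309, 2.125, 0.002]
ft_force: [-0.3, 0.1, 0.7]
width: 0.0402
finger_force: 0.0
```

{"api": "send_rows", "payload": {
  "motion": [
    [0.47,-0.93,0.062,0,0],
    [0.47,-0.93,0.062,0,0],
    [0.47,-0.93,0.062,0,0]
  ]
}}

```text
time_s: 19.53
position: [0.4202, 0.0202, 0.1247]
orientation: [2.309, 2.124, 0.002]
ft_force: [-0.1, -0.4, 0.2]
width: 0.0401
finger_force: 0.0
```

{"api": "send_rows", "payload": {
  "motion": [
    [0.47,-0.93,0.062,0,0],
    [0.47,-0.93,0.062,0,0],
    [0.47,-0.93,0.062,0,0]
  ]
}}

```text
time_s: 19.78
position: [0.4195, -0.0545, 0.1249]
orientation: [2.308, 2.124, 0.002]
ft_force: [-0.6, -0.2, -0.7]
width: 0.0403
finger_force: 0.0
```

{"api": "send_rows", "payload": {
  "motion": [
    [0.47,-0.93,0.062,0,0],
    [0.47,-0.93,0.062,0,0],
    [0.47,-0.93,0.062,0,0]
  ]
}}

```text
time_s: 20.03
position: [0.4187, -0.1292, 0.1249]
orientation: [2.307, 2.124, 0.001]
ft_force: [0.3, 1.1, 0.4]
width: 0.0402
finger_force: 0.0
```

{"api": "send_rows", "payload": {
  "motion": [
    [0.47,-0.93,0.062,0,0],
    [0.47,-0.93,0.062,0,0],
    [0.47,-0.93,0.062,0,0]
  ]
}}

```text
time_s: 20.28
position: [0.4177, -0.2039, 0.1249]
orientation: [2.307, 2.124, -0.0]
ft_force: [-0.4, 0.2, 0.7]
width: 0.0399
finger_force: 0.0
```

{"api": "send_rows", "payload": {
  "motion": [
    [0.47,-0.93,0.062,0,0],
    [0.47,-0.93,0.062,0,0],
    [0.47,-0.93,0.062,0.4,0],
    [0.47,-0.93,0.062,0.6,0],
    [0.47,-0.93,0.062,0.6,0]
  ]
}}

```text
time_s: 20.7
position: [0.4137, -0.2719, 0.0718]
orientation: [-2.303, -2.126, -0.0]
ft_force: [-0.3, -0.5, -0.3]
width: 0.0404
finger_force: 0.0
```

```bash
cat > chk.py <<'E'
from h import *
import sys
s=status.sense(); im=get_image('wrist'); t=get_image('top')
d=((im.max(2)<50)*255).astype(np.uint8); d[300:]=0
n,l,st,ce=cv2.connectedComponentsWithStats(d)
for i in range(1,n):
    if 60<st[i,4]<4000:
        x,y,w,h,a=st[i]; P=cast('wrist',[[x+w/2,y+h]],.026,s)[0]; print('blob',st[i].tolist(),'centre',P[0].round(4),(P[1]+.01).round(4))
b=t[295:345,205:262].max(2); n,l,st,ce=cv2.connectedComponentsWithStats((b<60).astype(np.uint8)); print('bin dark blobs',st[1:].tolist())
print(s['position'],s['width'],tool(np.array(eval(sys.argv[1]))-s['position']))
E
python3 chk.py .414,-.272,.031
```

```text
blob [606, 63, 34, 36, 218] centre 0.5655 -0.1772
blob [392, 175, 32, 42, 1182] centre 0.4666 -0.2259
blob [299, 176, 23, 42, 909] centre 0.4159 -0.2225
blob [301, 261, 21, 39, 787] centre 0.4126 -0.2699
bin dark blobs [[27, 27, 12, 4, 41]]
[ 0.4136897  -0.27191395  0.07180553] 0.04039113112868736 [-0.001  0.004  0.51 ]
```

{"api": "send_rows", "payload": {
  "motion": [
    [0.47,0,0,0.25,0],
    [0.47,0,0,0.5,0],
    [0.47,0,0,0.5,0],
    [0.05,0,0,0.5,0],
    [0.05,0,0,0.5,0],
    [0.05,0,0,0.5,0],
    [0.05,0,0,0.5,0],
    [0.05,0,0,0.5,0]
  ]
}}

```text
time_s: 21.47
position: [0.4165, -0.275, 0.0367]
orientation: [2.305, 2.13, 0.001]
ft_force: [0.3, 0.9, 5.6]
width: 0.0105
finger_force: 25.1
```

{"api": "send_rows", "payload": {
  "motion": [
    [0.05,0,0,-0.2,0],
    [0.05,0,0,-0.5,0],
    [0.05,0,0,-1,0],
    [0.05,0,0,-1,0],
    [0.05,0,0,-1,0]
  ]
}}

```text
time_s: 21.88
position: [0.4169, -0.2758, 0.1181]
orientation: [2.302, 2.128, 0.0]
ft_force: [0.5, -0.1, -0.0]
width: 0.0101
finger_force: 24.0
```

{"api": "send_rows", "payload": {
  "motion": [
    [0.05,0.968,-0.03,0,0],
    [0.05,0.968,-0.03,0,0],
    [0.05,0.968,-0.03,0,0]
  ]
}}

```text
time_s: 22.13
position: [0.4169, -0.1914, 0.1124]
orientation: [-2.299, -2.131, -0.0]
ft_force: [0.9, 0.0, -0.4]
width: 0.0101
finger_force: 24.0
```

{"api": "send_rows", "payload": {
  "motion": [
    [0.05,0.968,-0.03,0,0],
    [0.05,0.968,-0.03,0,0],
    [0.05,0.968,-0.03,0,0]
  ]
}}

```text
time_s: 22.38
position: [0.4208, -0.1146, 0.1128]
orientation: [-2.299, -2.133, 0.001]
ft_force: [-0.3, 0.0, -0.6]
width: 0.0102
finger_force: 24.0
```

{"api": "send_rows", "payload": {
  "motion": [
    [0.05,0.968,-0.03,0,0],
    [0.05,0.968,-0.03,0,0],
    [0.05,0.968,-0.03,0,0]
  ]
}}

```text
time_s: 22.63
position: [0.4249, -0.0379, 0.1133]
orientation: [-2.299, -2.135, 0.001]
ft_force: [-0.3, -0.3, -0.1]
width: 0.0103
finger_force: 24.0
```

{"api": "send_rows", "payload": {
  "motion": [
    [0.05,0.968,-0.03,0,0],
    [0.05,0.968,-0.03,0,0],
    [0.05,0.968,-0.03,0,0]
  ]
}}

```text
time_s: 22.88
position: [0.4292, 0.0389, 0.1139]
orientation: [-2.3, -2.136, 0.0]
ft_force: [-0.5, -0.7, -0.3]
width: 0.0104
finger_force: 24.1
```

{"api": "send_rows", "payload": {
  "motion": [
    [0.05,0.968,-0.03,0,0],
    [0.05,0.968,-0.03,0,0],
    [0.05,0.968,-0.03,0,0]
  ]
}}

```text
time_s: 23.13
position: [0.4335, 0.1159, 0.1143]
orientation: [-2.302, -2.136, -0.0]
ft_force: [0.1, 0.4, -0.1]
width: 0.0104
finger_force: 24.1
```

{"api": "send_rows", "payload": {
  "motion": [
    [0.05,0.968,-0.03,0,0],
    [0.05,0.968,-0.03,0,0],
    [0.05,0.968,-0.03,0,0]
  ]
}}

```text
time_s: 23.38
position: [0.4378, 0.193, 0.1145]
orientation: [-2.303, -2.136, -0.001]
ft_force: [-0.5, 0.4, -0.4]
width: 0.0101
finger_force: 24.1
```

{"api": "send_rows", "payload": {
  "motion": [
    [0.05,0.968,-0.03,0,0],
    [0.05,0.968,-0.03,0,0],
    [0.05,0.968,-0.03,0.4,0],
    [0.05,0.968,-0.03,0.7,0],
    [0.05,0.968,-0.03,0.7,0]
  ]
}}

```text
time_s: 23.8
position: [0.4375, 0.2652, 0.0533]
orientation: [-2.303, -2.131, 0.017]
ft_force: [-0.5, -0.8, -0.9]
width: 0.0099
finger_force: 24.1
```

{"api": "send_rows", "payload": {
  "motion": [
    [0.47,0,0,0,0],
    [0.47,0,0,0,0],
    [0.47,0,0,0,0],
    [0.47,0,0,-0.8,0],
    [0.47,0,0,-0.8,0],
    [0.47,-0.88,0.121,-0.8,0],
    [0.47,-0.88,0.121,-0.8,0],
    [0.47,-0.88,0.121,-0.8,0]
  ]
}}

```text
time_s: 24.47
position: [0.4468, 0.1933, 0.1254]
orientation: [2.308, 2.126, 0.004]
ft_force: [0.2, 0.8, 0.9]
width: 0.0403
finger_force: 0.0
```

{"api": "send_rows", "payload": {
  "motion": [
    [0.47,-0.88,0.121,0,0],
    [0.47,-0.88,0.121,0,0],
    [0.47,-0.88,0.121,0,0]
  ]
}}

```text
time_s: 24.72
position: [0.4506, 0.1223, 0.1246]
orientation: [2.309, 2.126, 0.003]
ft_force: [0.7, -0.5, 0.1]
width: 0.0403
finger_force: 0.0
```

{"api": "send_rows", "payload": {
  "motion": [
    [0.47,-0.88,0.121,0,0],
    [0.47,-0.88,0.121,0,0],
    [0.47,-0.88,0.121,0,0]
  ]
}}

```text
time_s: 24.97
position: [0.4549, 0.0515, 0.1246]
orientation: [2.308, 2.126, 0.002]
ft_force: [-0.2, 0.6, 1.0]
width: 0.0401
finger_force: 0.0
```

{"api": "send_rows", "payload": {
  "motion": [
    [0.47,-0.88,0.121,0,0],
    [0.47,-0.88,0.121,0,0],
    [0.47,-0.88,0.121,0,0]
  ]
}}

```text
time_s: 25.22
position: [0.4592, -0.0193, 0.1246]
orientation: [2.308, 2.125, 0.002]
ft_force: [0.4, -0.5, 0.0]
width: 0.04
finger_force: 0.0
```

{"api": "send_rows", "payload": {
  "motion": [
    [0.47,-0.88,0.121,0,0],
    [0.47,-0.88,0.121,0,0],
    [0.47,-0.88,0.121,0,0]
  ]
}}

```text
time_s: 25.47
position: [0.4634, -0.0903, 0.1246]
orientation: [2.308, 2.125, 0.002]
ft_force: [0.6, -0.4, 1.1]
width: 0.0401
finger_force: 0.0
```

{"api": "send_rows", "payload": {
  "motion": [
    [0.47,-0.88,0.121,0,0],
    [0.47,-0.88,0.121,0,0],
    [0.47,-0.88,0.121,0,0]
  ]
}}

```text
time_s: 25.72
position: [0.4675, -0.1613, 0.1245]
orientation: [2.307, 2.126, 0.001]
ft_force: [-0.5, 0.7, 0.2]
width: 0.0403
finger_force: 0.0
```

{"api": "send_rows", "payload": {
  "motion": [
    [0.47,-0.88,0.121,0,0],
    [0.47,-0.88,0.121,0,0],
    [0.47,-0.88,0.121,0.4,0],
    [0.47,-0.88,0.121,0.6,0],
    [0.47,-0.88,0.121,0.6,0]
  ]
}}

```text
time_s: 26.13
position: [0.4681, -0.2265, 0.0715]
orientation: [-2.302, -2.126, 0.001]
ft_force: [-1.0, 1.0, -0.4]
width: 0.0402
finger_force: 0.0
```

```bash
python3 chk.py .468,-.226,.031; python3 - <<'E'
from h import *
t=get_image('top')[:,:,::-1]
cv2.imwrite('pics/b2.png',cv2.resize(t[250:380,170:320],(600,520)))
E
```

```text
blob [536, 167, 104, 39, 1543] centre 0.6121 -0.1817
blob [210, 261, 29, 39, 1001] centre 0.4179 -0.2207
blob [303, 260, 22, 40, 809] centre 0.4684 -0.2245
bin dark blobs [[20, 20, 8, 4, 26], [27, 27, 12, 4, 40]]
[ 0.46807676 -0.22653005  0.07152257] 0.04015530876352474 [ 0.006 -0.001  0.507]
```

View pics/b2.png

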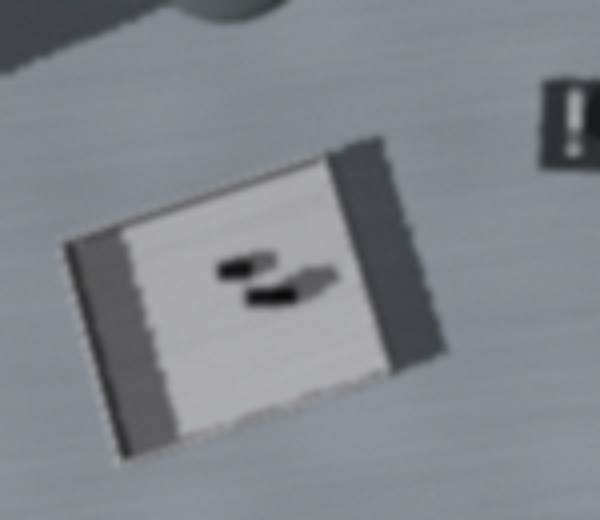

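The bin picture shows the third brush at (235,268) and the first two touching or stacked at (270,296). The next drop goes elsewhere.

{"api": "send_rows", "payload": {
  "motion": [
    [0.47,0,0,0.25,0],
    [0.47,0,0,0.5,0],
    [0.47,0,0,0.5,0],
    [0.05,0,0,0.5,0],
    [0.05,0,0,0.5,0],
    [0.05,0,0,0.5,0],
    [0.05,0,0,0.5,0],
    [0.05,0,0,0.5,0]
  ]
}}

```text
time_s: 26.95
position: [0.4712, -0.2297, 0.0367]
orientation: [2.305, 2.13, 0.001]
ft_force: [-0.3, 0.9, 4.1]
width: 0.0104
finger_force: 25.0
```

{"api": "send_rows", "payload": {
  "motion": [
    [0.05,0,0,-0.2,0],
    [0.05,0,0,-0.5,0],
    [0.05,0,0,-1,0],
    [0.05,0,0,-1,0],
    [0.05,0,0,-1,0]
  ]
}}

```text
time_s: 27.37
position: [0.4718, -0.2305, 0.1183]
orientation: [2.302, 2.128, 0.002]
ft_force: [-0.1, 0.6, -0.4]
width: 0.0102
finger_force: 24.2
```

{"api": "send_rows", "payload": {
  "motion": [
    [0.05,0.926,-0.213,0,0],
    [0.05,0.926,-0.213,0,0],
    [0.05,0.926,-0.213,0,0]
  ]
}}

```text
time_s: 27.62
position: [0.4558, -0.1488, 0.1123]
orientation: [-2.299, -2.13, 0.001]
ft_force: [-1.2, 0.6, -0.8]
width: 0.01
finger_force: 24.2
```

{"api": "send_rows", "payload": {
  "motion": [
    [0.05,0.926,-0.213,0,0],
    [0.05,0.926,-0.213,0,0],
    [0.05,0.926,-0.213,0,0]
  ]
}}

```text
time_s: 27.87
position: [0.4449, -0.0742, 0.1127]
orientation: [-2.299, -2.132, 0.002]
ft_force: [-0.5, 0.3, -0.4]
width: 0.0104
finger_force: 24.2
```

{"api": "send_rows", "payload": {
  "motion": [
    [0.05,0.926,-0.213,0,0],
    [0.05,0.926,-0.213,0,0],
    [0.05,0.926,-0.213,0,0]
  ]
}}

```text
time_s: 28.12
position: [0.4342, 0.0003, 0.1132]
orientation: [-2.3, -2.134, 0.002]
ft_force: [-1.0, 0.7, -1.1]
width: 0.0103
finger_force: 24.2
```

{"api": "send_rows", "payload": {
  "motion": [
    [0.05,0.926,-0.213,0,0],
    [0.05,0.926,-0.213,0,0],
    [0.05,0.926,-0.213,0,0]
  ]
}}

```text
time_s: 28.37
position: [0.4236, 0.0749, 0.1138]
orientation: [-2.301, -2.135, 0.001]
ft_force: [-0.1, -0.9, -0.9]
width: 0.0103
finger_force: 24.2
```

{"api": "send_rows", "payload": {
  "motion": [
    [0.05,0.926,-0.213,0,0],
    [0.05,0.926,-0.213,0,0],
    [0.05,0.926,-0.213,0,0]
  ]
}}

```text
time_s: 28.62
position: [0.4131, 0.1498, 0.1141]
orientation: [-2.301, -2.136, 0.001]
ft_force: [-0.3, -0.4, 0.3]
width: 0.0099
finger_force: 24.2
```

{"api": "send_rows", "payload": {
  "motion": [
    [0.05,0.926,-0.213,0,0],
    [0.05,0.926,-0.213,0,0],
    [0.05,0.926,-0.213,0,0]
  ]
}}

```text
time_s: 28.87
position: [0.4026, 0.2248, 0.1145]
orientation: [-2.302, -2.136, -0.001]
ft_force: [-0.2, -0.1, -0.6]
width: 0.0106
finger_force: 24.2
```

{"api": "send_rows", "payload": {
  "motion": [
    [0.05,0.926,-0.213,0,0],
    [0.05,0.926,-0.213,0,0],
    [0.05,0.926,-0.213,0.4,0],
    [0.05,0.926,-0.213,0.7,0],
    [0.05,0.926,-0.213,0.7,0]
  ]
}}

```text
time_s: 29.28
position: [0.3885, 0.2948, 0.0536]
orientation: [-2.304, -2.131, 0.017]
ft_force: [-1.2, -1.1, -1.0]
width: 0.0101
finger_force: 24.3
```

{"api": "send_rows", "payload": {
  "motion": [
    [0.47,0,0,0,0],
    [0.47,0,0,0,0],
    [0.47,0,0,0,0],
    [0.47,0,0,-0.8,0],
    [0.47,0,0,-0.8,0],
    [0.47,-0.926,0.122,-0.8,0],
    [0.47,-0.926,0.122,-0.8,0],
    [0.47,-0.926,0.122,-0.8,0]
  ]
}}

```text
time_s: 29.95
position: [0.397, 0.2193, 0.1251]
orientation: [2.308, 2.126, 0.004]
ft_force: [-0.1, 0.8, -0.9]
width: 0.04
finger_force: 0.0
```

{"api": "send_rows", "payload": {
  "motion": [
    [0.47,-0.926,0.122,0,0],
    [0.47,-0.926,0.122,0,0],
    [0.47,-0.926,0.122,0,0]
  ]
}}

```text
time_s: 30.2
position: [0.4008, 0.1444, 0.1244]
orientation: [2.309, 2.125, 0.002]
ft_force: [-0.1, 0.4, -0.1]
width: 0.0401
finger_force: 0.0
```

{"api": "send_rows", "payload": {
  "motion": [
    [0.47,-0.926,0.122,0,0],
    [0.47,-0.926,0.122,0,0],
    [0.47,-0.926,0.122,0,0]
  ]
}}

```text
time_s: 30.45
position: [0.405, 0.0698, 0.1246]
orientation: [2.309, 2.124, 0.003]
ft_force: [0.4, 0.0, 0.4]
width: 0.0404
finger_force: 0.0
```

{"api": "send_rows", "payload": {
  "motion": [
    [0.47,-0.926,0.122,0,0],
    [0.47,-0.926,0.122,0,0],
    [0.47,-0.926,0.122,0,0]
  ]
}}

```text
time_s: 30.7
position: [0.4092, -0.005, 0.1248]
orientation: [2.308, 2.124, 0.002]
ft_force: [0.6, -0.1, 0.4]
width: 0.0398
finger_force: 0.0
```

{"api": "send_rows", "payload": {
  "motion": [
    [0.47,-0.926,0.122,0,0],
    [0.47,-0.926,0.122,0,0],
    [0.47,-0.926,0.122,0,0]
  ]
}}

```text
time_s: 30.95
position: [0.4132, -0.0798, 0.1249]
orientation: [2.308, 2.124, 0.002]
ft_force: [-0.2, 0.2, 0.4]
width: 0.0403
finger_force: 0.0
```

{"api": "send_rows", "payload": {
  "motion": [
    [0.47,-0.926,0.122,0,0],
    [0.47,-0.926,0.122,0,0],
    [0.47,-0.926,0.122,0,0]
  ]
}}

```text
time_s: 31.2
position: [0.4171, -0.1545, 0.1249]
orientation: [2.307, 2.124, 0.001]
ft_force: [0.5, -0.6, 0.5]
width: 0.0401
finger_force: 0.0
```

{"api": "send_rows", "payload": {
  "motion": [
    [0.47,-0.926,0.122,0,0],
    [0.47,-0.926,0.122,0,0],
    [0.47,-0.926,0.122,0.4,0],
    [0.47,-0.926,0.122,0.6,0],
    [0.47,-0.926,0.122,0.6,0]
  ]
}}

```text
time_s: 31.62
position: [0.4175, -0.223, 0.0719]
orientation: [-2.303, -2.126, 0.0]
ft_force: [-0.1, -0.0, -0.4]
width: 0.0397
finger_force: 0.0
```

```bash
python3 chk.py .4175,-.222,.031
```

```text
blob [584, 161, 56, 53, 161] centre 0.5748 -0.1836
blob [628, 164, 12, 18, 134] centre 0.5825 -0.1678
blob [300, 260, 22, 40, 818] centre 0.4161 -0.2211
bin dark blobs [[20, 20, 8, 4, 26], [27, 27, 12, 4, 40], [10, 41, 8, 4, 24]]
[ 0.41745141 -0.22299275  0.07192014] 0.03971363298548905 [ 0.012 -0.     0.512]
```

{"api": "send_rows", "payload": {
  "motion": [
    [0.47,0,0,0.25,0],
    [0.47,0,0,0.5,0],
    [0.47,0,0,0.5,0],
    [0.05,0,0,0.5,0],
    [0.05,0,0,0.5,0],
    [0.05,0,0,0.5,0],
    [0.05,0,0,0.5,0],
    [0.05,0,0,0.5,0]
  ]
}}

```text
time_s: 32.38
position: [0.4204, -0.2258, 0.0366]
orientation: [2.305, 2.13, 0.001]
ft_force: [-0.5, 1.6, 4.7]
width: 0.0102
finger_force: 25.1
```

{"api": "send_rows", "payload": {
  "motion": [
    [0.05,0,0,-0.2,0],
    [0.05,0,0,-0.5,0],
    [0.05,0,0,-1,0],
    [0.05,0,0,-1,0],
    [0.05,0,0,-1,0]
  ]
}}

```text
time_s: 32.8
position: [0.4209, -0.2265, 0.1181]
orientation: [2.302, 2.128, 0.001]
ft_force: [-0.5, 0.3, -1.1]
width: 0.0101
finger_force: 23.9
```

{"api": "send_rows", "payload": {
  "motion": [
    [0.05,0.95,-0.034,0,0],
    [0.05,0.95,-0.034,0,0],
    [0.05,0.95,-0.034,0,0]
  ]
}}

```text
time_s: 33.05
position: [0.4204, -0.1442, 0.1126]
orientation: [-2.299, -2.131, 0.0]
ft_force: [0.9, 1.0, -0.3]
width: 0.0103
finger_force: 23.9
```

{"api": "send_rows", "payload": {
  "motion": [
    [0.05,0.95,-0.034,0,0],
    [0.05,0.95,-0.034,0,0],
    [0.05,0.95,-0.034,0,0]
  ]
}}

```text
time_s: 33.3
position: [0.4239, -0.0687, 0.113]
orientation: [-2.299, -2.134, 0.001]
ft_force: [-1.2, 0.2, -0.4]
width: 0.0104
finger_force: 23.9
```

{"api": "send_rows", "payload": {
  "motion": [
    [0.05,0.95,-0.034,0,0],
    [0.05,0.95,-0.034,0,0],
    [0.05,0.95,-0.034,0,0]
  ]
}}

```text
time_s: 33.55
position: [0.4276, 0.0066, 0.1135]
orientation: [-2.3, -2.135, 0.001]
ft_force: [-0.4, -0.4, -1.4]
width: 0.0099
finger_force: 23.9
```

{"api": "send_rows", "payload": {
  "motion": [
    [0.05,0.95,-0.034,0,0],
    [0.05,0.95,-0.034,0,0],
    [0.05,0.95,-0.034,0,0]
  ]
}}

```text
time_s: 33.8
position: [0.4315, 0.082, 0.114]
orientation: [-2.301, -2.136, 0.0]
ft_force: [0.3, -0.2, 0.1]
width: 0.0105
finger_force: 23.9
```

{"api": "send_rows", "payload": {
  "motion": [
    [0.05,0.95,-0.034,0,0],
    [0.05,0.95,-0.034,0,0],
    [0.05,0.95,-0.034,0,0]
  ]
}}

```text
time_s: 34.05
position: [0.4353, 0.1577, 0.1143]
orientation: [-2.302, -2.136, -0.0]
ft_force: [0.2, 0.1, -0.1]
width: 0.01
finger_force: 23.9
```

{"api": "send_rows", "payload": {
  "motion": [
    [0.05,0.95,-0.034,0,0],
    [0.05,0.95,-0.034,0,0],
    [0.05,0.95,-0.034,0,0]
  ]
}}

```text
time_s: 34.3
position: [0.4391, 0.2335, 0.1145]
orientation: [-2.303, -2.136, -0.001]
ft_force: [-0.3, -0.8, -0.5]
width: 0.0098
finger_force: 23.9
```

{"api": "send_rows", "payload": {
  "motion": [
    [0.05,0.95,-0.034,0,0],
    [0.05,0.95,-0.034,0,0],
    [0.05,0.95,-0.034,0.4,0],
    [0.05,0.95,-0.034,0.7,0],
    [0.05,0.95,-0.034,0.7,0]
  ]
}}

```text
time_s: 34.72
position: [0.4383, 0.3042, 0.053]
orientation: [-2.304, -2.131, 0.018]
ft_force: [-1.4, -0.7, -0.9]
width: 0.0102
finger_force: 23.9
```

{"api": "send_rows", "payload": {
  "motion": [
    [0.47,0,0,0,0],
    [0.47,0,0,0,0],
    [0.47,0,0,0,0],
    [0.47,0,0,-0.8,0],
    [0.47,0,0,-0.8,0],
    [0.47,-0.83,0,-1,0],
    [0.47,-0.83,0,-1,0],
    [0.47,-0.83,0,-1,0]
  ]
}}

```text
time_s: 35.38
position: [0.4383, 0.238, 0.1426]
orientation: [2.307, 2.127, 0.007]
ft_force: [-0.4, 0.4, -0.1]
width: 0.0404
finger_force: 0.0
```

{"api": "send_rows", "payload": {
  "motion": [
    [0.8,-0.83,0,-1,0],
    [0.8,-0.83,0,-1,0],
    [0.8,-0.83,0,-1,0],
    [0.8,-0.83,0,-1,0]
  ]
}}

```text
time_s: 35.72
position: [0.4346, 0.173, 0.2253]
orientation: [2.305, 2.124, 0.015]
ft_force: [0.4, 0.9, 0.9]
width: 0.0684
finger_force: 0.0
```

{"api": "send_rows", "payload": {
  "motion": [
    [0.8,-0.83,0,-1,0],
    [0.8,-0.83,0,-1,0],
    [0.8,-0.83,0,-1,0],
    [0.8,-0.83,0,-1,0]
  ]
}}

```text
time_s: 36.05
position: [0.4284, 0.1068, 0.3041]
orientation: [2.305, 2.125, 0.011]
ft_force: [0.3, 0.1, 0.3]
width: 0.0683
finger_force: 0.0
```

{"api": "send_rows", "payload": {
  "motion": [
    [0.8,-0.83,0.79,0,0],
    [0.8,-0.83,0.79,0,0],
    [0.8,-0.83,0.79,0,0],
    [0.8,-0.83,0.79,0,0]
  ]
}}

```text
time_s: 36.38
position: [0.4848, 0.0361, 0.2973]
orientation: [-2.309, -2.128, 0.002]
ft_force: [1.2, 0.0, 0.4]
width: 0.0684
finger_force: 0.0
```

{"api": "send_rows", "payload": {
  "motion": [
    [0.8,-0.83,0.79,0,0.011],
    [0.8,-0.83,0.79,0,0.011],
    [0.8,-0.83,0.79,0,0.011],
    [0.8,-0.83,0.79,0,0.011],
    [0.8,-0.83,0.79,0,0.011]
  ]
}}

```text
time_s: 36.8
position: [0.5412, -0.0327, 0.2979]
orientation: [-2.377, -2.05, 0.001]
ft_force: [0.4, 0.3, 0.0]
width: 0.0685
finger_force: 0.0
```

```bash
python3 - <<'E'
from h import *
import pickle
s=status.sense(); im=get_image('wrist'); t=get_image('top'); pickle.dump(s,open('s4.pkl','wb'))
cv2.imwrite('pics/w4.png',im[:,:,::-1]); cv2.imwrite('pics/t4.png',t[:,:,::-1])
b=t[295:345,205:262].max(2); n,l,st,ce=cv2.connectedComponentsWithStats((b<60).astype(np.uint8)); print('bin dark blobs',st[1:].tolist())
print(s['position'],s['orientation'])
E
```

```text
bin dark blobs [[5, 17, 8, 5, 37], [20, 20, 8, 4, 26], [27, 27, 12, 4, 40], [10, 41, 8, 4, 22]]
[ 0.54115956 -0.03265545  0.29787967] [-2.37681431e+00 -2.05010419e+00  1.19828718e-03]
```

View pics/w4.png

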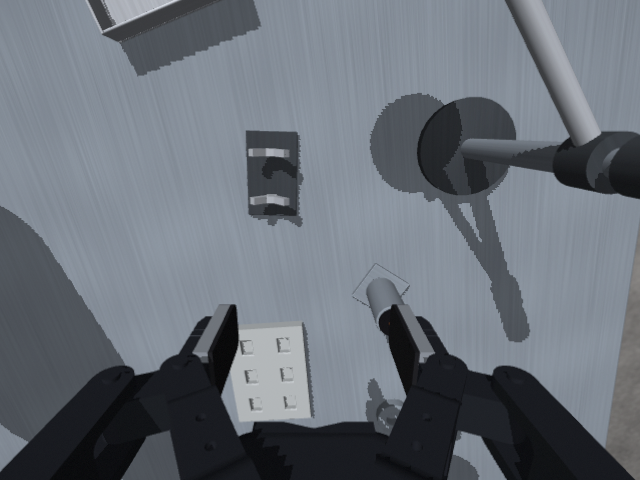

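The tray is empty. The cradle base corners are at (247,131), (297,131), (298,216) and (248,215). The flange's corners are at (376,264), (409,285) and (352,295).

```bash
python3 - <<'E'
from h import *
import pickle
s=pickle.load(open('s4.pkl','rb')); im=cv2.imread('pics/w4.png')
C=cast('wrist',[[247,131],[297,131.5],[298.5,216],[248.5,215]],.008,s)[:,:2]; print(C.round(4).tolist(),C.mean(0))
e=(C[0]-C[3]+C[1]-C[2]); print('y-axis cw deg',np.degrees(np.arctan2(e[0],e[1])))
g=im[135:215,240:305].max(2); n,l,st,ce=cv2.connectedComponentsWithStats((g>140).astype(np.uint8))
hh=[(st[i].tolist(),ce[i]+[240,135]) for i in range(1,n) if st[i,4]>60]
for a,c in hh: print(a,c, cast('wrist',[c],.032,s)[0])
F=cast('wrist',[[376,264],[409,285],[352,295]],.006,s)[:,:2]; print('flange',F.round(4).tolist(),'centre',(F[1]+F[2])/2, 'edge angles',[np.degrees(np.arctan2(*(F[i]-F[0])[::-1])) for i in (1,2)],np.linalg.norm(F[1]-F[0]),np.linalg.norm(F[2]-F[0]))
E
```

```text
[[0.4772, 0.0606], [0.5344, 0.0516], [0.5201, -0.0476], [0.4584, -0.0373]] [0.497538   0.00683171]
y-axis cw deg 9.508309645472492
[0, 0, 8, 80, 525] [242.85904762 177.84      ] [0.4664851  0.01103323 0.032     ]
[59, 0, 6, 80, 372] [302.00268817 175.29032258] [0.53357292 0.00407244 0.032     ]
[26, 13, 18, 9, 135] [274.51111111 152.19259259] [0.50727347 0.03354032 0.032     ]
[10, 59, 36, 11, 198] [270.24242424 198.95454545] [ 0.49284994 -0.0173252   0.032     ]
flange [[0.6106, -0.1268], [0.6517, -0.1634], [0.5743, -0.1671]] centre [ 0.61300402 -0.16523068] edge angles [np.float64(-41.66677829658582), np.float64(-131.92833351087324)] 0.055030845282089035 0.054228291753018444
```

{"api": "send_rows", "payload": {
  "motion": [
    [1,-0.75,0.56,0.3,0],
    [1,-0.75,0.56,0.3,0],
    [1,-0.75,0.56,0.3,0],
    [1,-0.75,0.56,0.3,0]
  ]
}}

```text
time_s: 37.23
position: [0.5768, -0.0995, 0.2738]
orientation: [-2.378, -2.049, 0.001]
ft_force: [0.1, -0.3, 0.5]
width: 0.0849
finger_force: 0.0
```

{"api": "send_rows", "payload": {
  "motion": [
    [1,-0.75,0.56,0.5,0.0925],
    [1,-0.75,0.56,0.5,0.0925],
    [1,-0.75,0.56,0.5,0.0925],
    [1,-0.75,0.56,0.5,0.0925],
    [1,-0.75,0.56,1,0.0925],
    [1,-0.75,0.56,1,0.0925],
    [1,-0.75,0.56,1,0.0925],
    [1,-0.75,0.56,1,0.0925]
  ]
}}

```text
time_s: 37.9
position: [0.6131, -0.1647, 0.1965]
orientation: [2.865, 1.288, 0.001]
ft_force: [0.0, -0.3, 0.4]
width: 0.0851
finger_force: 0.0
```

```bash
python3 - <<'E'
from h import *
s=status.sense(); im=get_image('wrist')[:,:,::-1]; sc=get_image('scene')[:,:,::-1]
cv2.imwrite('pics/m2.png',np.hstack([im[100:480,100:520],cv2.resize(sc[200:360,180:340],(380,380))]))
print(s['position'],R.from_rotvec(s['orientation']).as_matrix().round(3).tolist(),tool(np.array([.612,-.165,.067])-s['position']))
o1,v1=ray('top',[[170+539/2.5-.3,150+181/2.5-.3]]);
print('stud proj',proj('wrist',[[.612,-.165,.1]],s))
E
```

```text
[ 0.6130649  -0.1647374   0.19652731] [[0.664, 0.748, 0.001], [0.748, -0.664, -0.0], [0.001, 0.001, -1.0]] [-0.013 -0.014  1.619]
stud proj [[311.98355572 256.9882573 ]]
```

View pics/m2.png

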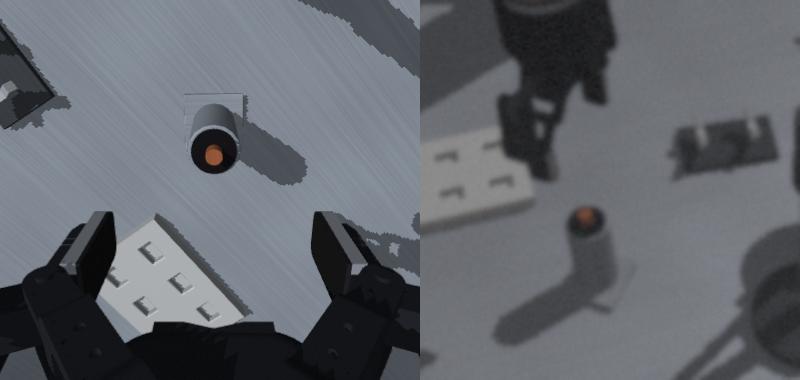

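The stud sits at about (214,155) in the left crop, as predicted, and the flange is square to the tool. I'll descend and grip.

{"api": "send_rows", "payload": {
  "motion": [
    [1,-0.01,-0.01,0.8,0],
    [1,-0.01,-0.01,0.8,0],
    [1,-0.01,-0.01,0.8,0],
    [1,-0.01,-0.01,0.8,0]
  ]
}}

```text
time_s: 38.33
position: [0.6116, -0.1657, 0.1311]
orientation: [-2.866, -1.284, 0.001]
ft_force: [0.5, 1.4, 0.1]
width: 0.0853
finger_force: 0.0
```

{"api": "send_rows", "payload": {
  "motion": [
    [1,0,0,0.4,0],
    [1,0,0,0.82,0],
    [1,0,0,0.82,0],
    [0.3,0,0,0.82,0],
    [0.3,0,0,0.82,0],
    [0.3,0,0,0.82,0],
    [0.3,0,0,0.82,0],
    [0.3,0,0,0.82,0]
  ],
  "force": 40
}}

```text
time_s: 39.0
position: [0.6134, -0.1666, 0.0688]
orientation: [2.864, 1.283, 0.005]
ft_force: [-1.9, 1.5, 6.3]
width: 0.0392
finger_force: 39.7
```

{"api": "send_rows", "payload": {
  "motion": [
    [0.3,0,0,0,0],
    [0.3,0,0,0,0],
    [0.3,0,0,-0.06,0],
    [0.3,0,0,-0.12,0],
    [0.3,0,0,-0.12,0],
    [0.3,0,0,-0.12,0]
  ]
}}

```text
time_s: 39.5
position: [0.6117, -0.166, 0.0751]
orientation: [2.867, 1.284, 0.0]
ft_force: [-0.7, 0.1, -3.0]
width: 0.0391
finger_force: 40.6
```

{"api": "send_rows", "payload": {
  "motion": [
    [0.3,0,0,0,-0.0897],
    [0.3,0,0,0,-0.0897],
    [0.3,0,0,0,-0.0897],
    [0.3,0,0,0,-0.0897],
    [0.3,0,0,0,-0.0897],
    [0.3,0,0,0,-0.0897],
    [0.3,0,0,0,-0.0897]
  ]
}}

```text
time_s: 40.08
position: [0.6114, -0.1659, 0.0743]
orientation: [-2.398, -2.028, 0.001]
ft_force: [-0.3, 0.4, -1.7]
width: 0.0392
finger_force: 40.6
```

Lifted and squared up. I'll set it down and tip it by moving the grip along an arc over the flange edge, with a light grip.

{"api": "send_rows", "payload": {
  "motion": [
    [0.3,0,0,0.04,0],
    [0.3,0,0,0.07,0],
    [0.3,0,0,0.07,0],
    [0.3,0,0,0.07,0]
  ],
  "force": 20
}}

```text
time_s: 40.42
position: [0.6116, -0.166, 0.069]
orientation: [-2.397, -2.03, 0.0]
ft_force: [0.1, -0.5, -2.1]
width: 0.0391
finger_force: 40.5
```

{"api": "send_rows", "payload": {
  "motion": [
    [0.3,0.083,0,-0.02,0],
    [0.3,0.166,0,-0.04,0],
    [0.3,0.25,0,-0.05,0],
    [0.3,0.338,0,-0.06,0],
    [0.3,0.42,0,-0.055,0],
    [0.3,0.51,0,-0.045,0],
    [0.3,0.6,0,-0.03,0],
    [0.3,0.676,0,0,0]
  ]
}}

```text
time_s: 41.08
position: [0.6209, -0.1117, 0.0694]
orientation: [2.397, 2.031, 0.0]
ft_force: [-0.1, -0.0, -3.1]
width: 0.0387
finger_force: 40.5
```

```bash
python3 - <<'E'
from h import *
im=get_image('wrist')[:,:,::-1]; sc=get_image('scene')[:,:,::-1]
cv2.imwrite('pics/m3.png',np.hstack([im[100:480,100:520],cv2.resize(sc[200:360,180:340],(380,380))]))
E
```

```text
(no output)
```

View pics/m3.png

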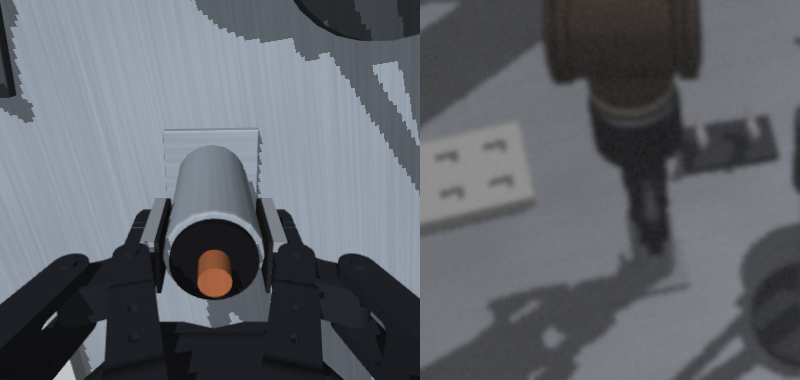

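It didn't pivot: the weight is still carried (fz −3 N) and the flange hovered. I'll move back, set it down firmly and regrip lightly.

{"api": "send_rows", "payload": {
  "motion": [
    [0.3,-0.5,0,-0.05,0],
    [0.3,-0.97,0,-0.05,0],
    [0.3,-0.97,0,-0.05,0],
    [0.3,-0.97,0,0,0],
    [0.3,-0.97,0,0.04,0],
    [0.3,-0.97,0,0.06,0],
    [0.3,-0.97,0,0.06,0],
    [0.3,-0.97,0,0.06,0]
  ]
}}

```text
time_s: 41.85
position: [0.6082, -0.1901, 0.0683]
orientation: [2.394, 2.032, -0.005]
ft_force: [-8.7, -2.2, 13.8]
width: 0.0391
finger_force: 41.1
```

{"api": "send_rows", "payload": {
  "motion": [
    [0.8,0,0,0,0],
    [0.8,0,0,0,0],
    [0.8,0,0,0,0],
    [0.8,0,0,0,0],
    [0.8,0,0,0,0]
  ]
}}

```text
time_s: 42.27
position: [0.6078, -0.1886, 0.064]
orientation: [-2.396, -2.031, 0.0]
ft_force: [0.2, 0.5, -0.1]
width: 0.0685
finger_force: 0.0
```

{"api": "send_rows", "payload": {
  "motion": [
    [0.44,0,0,0,0],
    [0.44,0,0,0,0],
    [0.44,0,0,0,0],
    [0.44,0,0,0,0],
    [0.44,0,0,0,0],
    [0.44,0,0,0,0]
  ],
  "force": 20
}}

```text
time_s: 42.77
position: [0.6079, -0.1892, 0.0644]
orientation: [2.397, 2.03, 0.0]
ft_force: [0.4, -0.1, -0.8]
width: 0.0393
finger_force: 22.6
```

{"api": "send_rows", "payload": {
  "motion": [
    [0.44,0.078,0,-0.01,0],
    [0.44,0.155,0,-0.025,0],
    [0.44,0.235,0,-0.035,0],
    [0.44,0.316,0,-0.045,0],
    [0.44,0.4,0,-0.045,0],
    [0.44,0.478,0,-0.035,0],
    [0.44,0.56,0,-0.02,0],
    [0.44,0.636,0,0,0]
  ]
}}

```text
time_s: 43.43
position: [0.6164, -0.1382, 0.0644]
orientation: [-2.397, -2.031, -0.0]
ft_force: [-0.1, 0.4, -3.5]
width: 0.0395
finger_force: 22.5
```

```bash
python3 - <<'E'
from h import *
s=status.sense(); print(s['position'],s['ft_force'],s['width'],s['finger_force'])
im=get_image('wrist')[:,:,::-1]; cv2.imwrite('pics/w5.png',im)
h=cv2.cvtColor(im,cv2.COLOR_BGR2HSV); m=((h[...,0]<20)&(h[...,1]>100)&(h[...,2]>60)); print('copper',np.argwhere(m).mean(0)[::-1] if m.any() else None, m.sum())
E
```

```text
[ 0.61638321 -0.13819668  0.06444825] [-0.14359873  0.39993795 -3.47311144] 0.0395091649212406 22.49308615922928
copper [312.63315579 382.78229028] 1502
```

The pads hold its angle too firmly to pivot. New plan: stand the solenoid against the fixed tray's edge, so the flange can't slide, and push its top over the tray.

{"api": "send_rows", "payload": {
  "motion": [
    [0.44,0,0,-0.12,0],
    [0.44,0,0,-0.12,0],
    [0.44,-0.226,-0.976,-0.12,-0.014],
    [0.44,-0.226,-0.976,-0.12,-0.014],
    [0.44,-0.226,-0.976,-0.12,-0.014],
    [0.44,-0.226,-0.976,-0.12,-0.014],
    [0.44,-0.226,-0.976,-0.12,-0.014]
  ]
}}

```text
time_s: 44.07
position: [0.537, -0.1448, 0.0752]
orientation: [2.305, 2.131, 0.002]
ft_force: [0.0, -0.2, -2.3]
width: 0.0394
finger_force: 22.8
```

{"api": "send_rows", "payload": {
  "motion": [
    [0.44,0,-0.55,0,0],
    [0.44,-0.1,-0.55,0,0],
    [0.44,-0.169,-0.55,0,0],
    [0.44,-0.169,-0.55,0,0]
  ]
}}

```text
time_s: 44.4
position: [0.4934, -0.1559, 0.0756]
orientation: [2.303, 2.13, 0.002]
ft_force: [-0.5, -0.8, -2.1]
width: 0.0393
finger_force: 23.0
```

{"api": "send_rows", "payload": {
  "motion": [
    [0.44,-0.1,-0.55,0,0],
    [0.44,-0.1,-0.55,0,0],
    [0.44,-0.169,-0.55,0,0],
    [0.44,-0.169,-0.55,0,0],
    [0.44,-0.169,-0.55,0,0]
  ]
}}

```text
time_s: 44.82
position: [0.449, -0.1657, 0.0759]
orientation: [2.303, 2.13, 0.002]
ft_force: [-0.3, 0.1, -2.4]
width: 0.0393
finger_force: 23.2
```

```bash
python3 - <<'E'
from h import *
s=status.sense(); print(s['position'],s['orientation'],s['ft_force'],s['width'])
im=get_image('wrist')[:,:,::-1]; sc=get_image('scene')[:,:,::-1]
cv2.imwrite('pics/m4.png',np.hstack([im[100:480,100:520],cv2.resize(sc[200:360,180:340],(380,380))]))
E
```

```text
[ 0.4489801  -0.16570539  0.07590635] [2.30285718e+00 2.13031648e+00 2.21676298e-03] [-0.31269032  0.14805772 -2.36526559] 0.039286031425161336
```

View pics/m4.png

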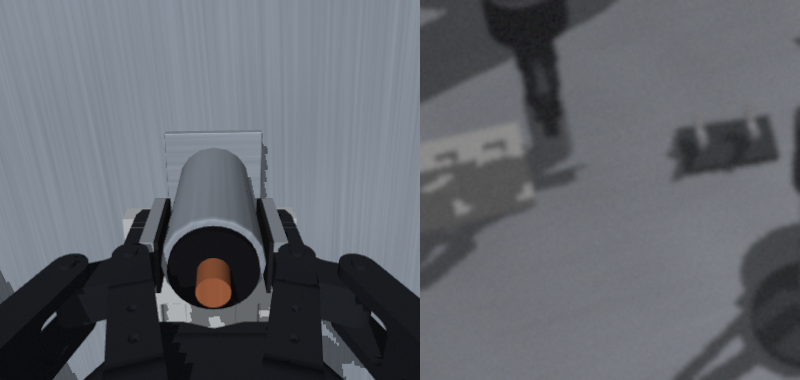

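The solenoid is held upright just short of the tray: in the left crop, the flange's far edge runs from (164,132) to (262,131).

```bash
python3 - <<'E'
from h import *
s=status.sense()
for z in (.011,.017): print(cast('wrist',[[264.5,232],[362,231]],z,s).round(4).tolist())
im=cv2.imread('pics/m4.png')[:,:420]; h=cv2.cvtColor(im,cv2.COLOR_BGR2HSV); m=((h[...,0]<20)&(h[...,1]>100)&(h[...,2]>60)).astype(np.uint8)
k=max(cv2.findContours(m,0,1)[0],key=cv2.contourArea); x,y,w,hh=cv2.boundingRect(k); print(x,y,w,hh)
print('stud top',cast('wrist',[[x+w/2+100,y+hh-w/2+100]],.112,s))
E
```

```text
[[0.4228, -0.1367, 0.011], [0.4797, -0.1405, 0.011]]
[[0.4238, -0.135, 0.017], [0.4789, -0.1387, 0.017]]
195 258 37 50
stud top [[ 0.44926828 -0.16299579  0.112     ]]
```

{"api": "send_rows", "payload": {
  "motion": [
    [0.44,0,0,0.08,0],
    [0.44,0,0,0.16,0],
    [0.44,0,0,0.16,0],
    [0.44,0,0,0.16,0],
    [0.8,0,0,0.15,0],
    [0.8,0,0,0.15,0],
    [0.8,0,0,0.15,0],
    [0.8,0,0,0.15,0]
  ]
}}

```text
time_s: 45.58
position: [0.4464, -0.1641, 0.0618]
orientation: [-2.305, -2.134, 0.0]
ft_force: [0.1, 0.7, -0.7]
width: 0.0683
finger_force: 0.0
```

{"api": "send_rows", "payload": {
  "motion": [
    [0.8,0,0,-0.4,0],
    [0.8,0,0,-0.8,0],
    [0.8,0,0,-0.85,0],
    [0.8,0,0,-0.85,0],
    [0.8,0.5,0,-0.85,0],
    [0,0.5,0,-0.85,0],
    [0,0.5,0,-0.85,0],
    [0,0.5,0,-0.85,0]
  ]
}}

```text
time_s: 46.25
position: [0.4488, -0.124, 0.1288]
orientation: [-2.303, -2.134, 0.002]
ft_force: [0.2, 0.4, -0.2]
width: 0.0321
finger_force: 0.0
```

{"api": "send_rows", "payload": {
  "motion": [
    [0,0,0,0,0],
    [0,0,0,0,0],
    [0,0,0,0,0],
    [0,0,0,0,0]
  ]
}}

```text
time_s: 46.58
position: [0.4495, -0.1248, 0.13]
orientation: [-2.307, -2.133, 0.0]
ft_force: [1.3, 0.4, -0.4]
width: -0.0001
finger_force: 0.0
```

```bash
cat > cu.py <<'E'
from h import *
s=status.sense(); print(s['position'],s['ft_force'],s['width'])
def cu(n,im):
    h=cv2.cvtColor(im,cv2.COLOR_RGB2HSV); m=((h[...,0]<16)&(h[...,1]>90)&(h[...,2]>60)).astype(np.uint8)
    if n=='top': m[:,:350]=0; m[:180]=0; m[320:]=0
    if n=='scene': m[:200]=0; m[330:]=0; m[:,:140]=0;m[:,400:]=0
    ks=cv2.findContours(m,0,1)[0]
    if not ks: return None
    k=max(ks,key=cv2.contourArea); x,y,w,hh=cv2.boundingRect(k); return x+w/2-.5,y+hh/2-.5,w,hh
o=[]
for n in ('top','scene','wrist'):
    c=cu(n,get_image(n)); print(n,c)
    if c and n!='wrist': o.append(ray(n,[c[:2]]))
if len(o)==2:
    (a,u),(b,v)=o; u=u[0];v=v[0]; t=np.linalg.lstsq(np.c_[u,-v],b-a,rcond=None)[0]; p,q=a+u*t[0],b+v*t[1]; print('stud',((p+q)/2).round(4),'gap',np.linalg.norm(p-q).round(4))
E
python3 cu.py
```

```text
[ 0.44950189 -0.12484964  0.13001558] [ 1.34679795  0.35312187 -0.38319223] -7.442354389159169e-05
top None
scene (231.0, 240.5, 3, 4)
wrist None
```

```bash
python3 - <<'E'
from h import *
print(cast('scene',[[231,240.5]],.1))
E
```

```text
[[ 0.45328691 -0.1683354   0.1       ]]
```

{"api": "send_rows", "payload": {
  "motion": [
    [0,0,0,0.32,0],
    [0,0,0,0.32,0],
    [0,0,0,0.32,0],
    [0,-0.16,0,0.32,0],
    [0,-0.32,0,0.32,0],
    [0,-0.48,0,0.32,0],
    [0,-0.64,0,0.32,0],
    [0,-0.8,0,0.32,0]
  ]
}}

```text
time_s: 47.4
position: [0.4478, -0.1907, 0.1107]
orientation: [2.301, 2.13, 0.004]
ft_force: [-3.1, 1.5, 21.8]
width: -0.0
finger_force: 10.8
```

```bash
python3 cu.py
```

```text
[ 0.44781635 -0.19065776  0.11070374] [-3.11609789  1.49145833 21.8155795 ] -4.145629366512037e-06
top None
scene (212.0, 245.0, 3, 3)
wrist None
```

{"api": "send_rows", "payload": {
  "motion": [
    [0,-0.12,0,-0.04,0],
    [0,-0.25,0,-0.04,0],
    [0,-0.38,0,-0.04,0],
    [0,-0.5,0,-0.02,0],
    [0,-0.6,0,0,0],
    [0,-0.6,0,0,0]
  ]
}}

```text
time_s: 48.05
position: [0.4401, -0.2371, 0.1035]
orientation: [-2.306, -2.131, 0.001]
ft_force: [-0.3, 0.3, 0.5]
width: -0.0
finger_force: 0.0
```

```bash
python3 cu.py; python3 - <<'E'
from h import *
print(cast('scene',[[212,245]],.095))
E
```

```text
[ 0.4401279  -0.23714436  0.10346585] [-0.25573944  0.32278218  0.46899802] -4.499340775268899e-05
top None
scene (191.5, 268.5, 2, 2)
wrist None
[[ 0.44573984 -0.21267595  0.095     ]]
```

{"api": "send_rows", "payload": {
  "motion": [
    [0.3,0,0,-1,0],
    [0.8,0,0,-1,0],
    [0.8,0,0,-1,0],
    [0.8,0,0,-1,0]
  ]
}}

```text
time_s: 48.53
position: [0.4424, -0.2367, 0.1875]
orientation: [2.3, 2.131, 0.001]
ft_force: [-0.8, 0.8, -0.9]
width: 0.0484
finger_force: 0.0
```

{"api": "send_rows", "payload": {
  "motion": [
    [0.8,0.4,0,-1,0],
    [0.8,0.4,0,-1,0],
    [0.8,0.4,0,-1,0],
    [0.8,0.4,0,-1,0],
    [0.8,0.4,0,-1,0]
  ]
}}

```text
time_s: 48.95
position: [0.4429, -0.2034, 0.263]
orientation: [-2.303, -2.133, 0.001]
ft_force: [-0.1, 0.0, -0.2]
width: 0.0683
finger_force: 0.0
```

```bash
python3 cu.py; python3 - <<'E'
from h import *
import pickle
s=status.sense(); im=get_image('wrist')[:,:,::-1]; pickle.dump(s,open('s6.pkl','wb')); cv2.imwrite('pics/w6.png',im)
print(cast('scene',[[191.5,268.5]],.034))
E
```

```text
[ 0.44287242 -0.2034171   0.26303353] [-0.12778249  0.04972534 -0.1981642 ] 0.06832224430965836
top None
scene (191.5, 268.5, 2, 2)
wrist (317.5, 276.0, 10, 5)
[[ 0.44134949 -0.27294146  0.034     ]]
```

View pics/w6.png

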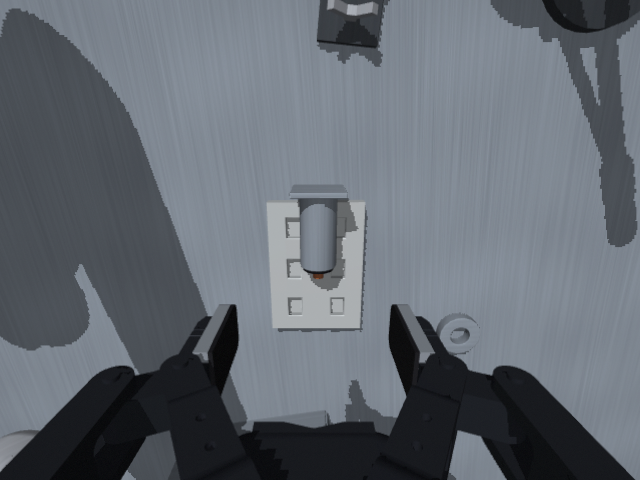

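It toppled: the solenoid lies on the tray, flange at (319,191), can from row 198 to 271 in columns 301–337, stud at (318,276).

```bash
python3 - <<'E'
from h import *
import pickle
s=pickle.load(open('s6.pkl','rb')); im=cv2.imread('pics/w6.png').astype(int)
print([im[r,318].tolist()[0] for r in range(180,204)],[im[r,318].tolist()[0] for r in range(262,282)])
for r in (205,260): print(r,im[r,290:350,0].tolist())
print('flange',cast('wrist',[[291.5,185.5],[347.5,185.5]],.056,s).round(4).tolist())
print('can top centreline',cast('wrist',[[318.5,205],[318.5,262]],.052,s).round(4).tolist())
print('can end top',cast('wrist',[[318.5,269]],.053,s).round(4), 'stud',cast('wrist',[[317.5,278.5]],.034,s).round(4))
E
```

```text
[151, 151, 151, 151, 138, 123, 122, 122, 124, 122, 124, 125, 124, 163, 160, 153, 148, 145, 91, 87, 88, 87, 87, 98] [143, 141, 141, 140, 139, 140, 140, 140, 140, 80, 31, 23, 30, 31, 32, 33, 48, 100, 106, 106]
205 [179, 180, 179, 179, 179, 180, 179, 164, 100, 74, 63, 68, 70, 74, 75, 76, 77, 80, 81, 84, 103, 142, 144, 147, 149, 148, 149, 148, 149, 150, 146, 143, 143, 142, 126, 85, 87, 86, 84, 82, 79, 77, 76, 73, 70, 70, 72, 87, 106, 107, 107, 106, 107, 106, 107, 107, 107, 107, 107, 110]
260 [106, 106, 106, 105, 105, 105, 105, 104, 105, 101, 96, 112, 121, 127, 134, 139, 142, 144, 143, 145, 148, 150, 149, 147, 148, 149, 148, 143, 143, 144, 141, 138, 136, 133, 129, 132, 127, 121, 115, 109, 106, 101, 89, 82, 71, 69, 86, 105, 105, 105, 104, 105, 105, 100, 101, 147, 178, 179, 178, 178]
flange [[0.4236, -0.1693, 0.056], [0.4779, -0.1734, 0.056]]
can top centreline [[0.4484, -0.1913, 0.052], [0.444, -0.2522, 0.052]]
can end top [[ 0.4435 -0.2597  0.053 ]] stud [[ 0.4411 -0.279   0.034 ]]
```

{"api": "send_rows", "payload": {
  "motion": [
    [0.85,-0.229,0.056,0.95,0],
    [0.85,-0.229,0.056,0.95,0],
    [0.85,-0.229,0.056,0.95,0],
    [0.85,-0.229,0.056,0.95,0]
  ]
}}

```text
time_s: 49.48
position: [0.4447, -0.2218, 0.1855]
orientation: [-2.301, -2.127, 0.002]
ft_force: [0.2, -0.7, -0.2]
width: 0.0726
finger_force: 0.0
```

{"api": "send_rows", "payload": {
  "motion": [
    [0.85,0,0,0.95,0],
    [0.85,0,0,0.95,0],
    [0.85,0,0,0.95,0],
    [0.85,0,0,0.95,0],
    [0.85,0,0,0.95,0],
    [0.85,0,0,0.95,0]
  ]
}}

```text
time_s: 49.98
position: [0.4484, -0.2241, 0.1161]
orientation: [2.301, 2.13, 0.002]
ft_force: [0.0, -0.7, 0.4]
width: 0.0723
finger_force: 0.0
```

```bash
python3 - <<'E'
from h import *
s=status.sense(); print(s['position'],s['ft_force'],tool(np.array([.446,-.222,.034])-s['position']))
E
```

```text
[ 0.44837618 -0.22408138  0.11611803] [ 0.0457495  -0.69439064  0.35021834] [ 0.027 -0.037  1.026]
```

{"api": "send_rows", "payload": {
  "motion": [
    [0.85,0.02,-0.02,0.4,0],
    [0.85,0.02,-0.02,0.8,0],
    [0.85,0.02,-0.02,1,0],
    [0.85,0.02,-0.02,1,0],
    [0.85,0.02,-0.02,1,0],
    [0.3,0.02,-0.02,1,0],
    [0.3,0.02,-0.02,1,0],
    [0.3,0.02,-0.02,1,0]
  ],
  "force": 45
}}

```text
time_s: 50.65
position: [0.4463, -0.222, 0.0349]
orientation: [2.303, 2.132, 0.001]
ft_force: [-2.1, 0.1, 5.8]
width: 0.0381
finger_force: 44.8
```

{"api": "send_rows", "payload": {
  "motion": [
    [0.3,0,0,0,0],
    [0.3,0,0,0,0],
    [0.3,0,0,0,0],
    [0.3,0,0,0,0]
  ]
}}

```text
time_s: 50.98
position: [0.4463, -0.2221, 0.0349]
orientation: [2.303, 2.132, 0.001]
ft_force: [-1.7, -0.2, 6.1]
width: 0.0388
finger_force: 44.6
```

{"api": "send_rows", "payload": {
  "motion": [
    [0.3,0,0,-0.2,0],
    [0.3,0,0,-0.4,0],
    [0.3,0,0,-0.7,0],
    [0.3,0,0,-1,0],
    [0.3,0,0,-1,0],
    [0.3,0,0,-1,0],
    [0.3,0,0,-1,0]
  ]
}}

```text
time_s: 51.57
position: [0.4441, -0.2203, 0.1113]
orientation: [-2.304, -2.133, 0.001]
ft_force: [-0.2, 0.4, -3.5]
width: 0.0387
finger_force: 46.8
```

```bash
cat > can.py <<'E'
from h import *
import sys
z=float(sys.argv[1])
s=status.sense(); print(s['position'],s['orientation'],s['ft_force'],s['width'])
im=get_image('wrist'); cv2.imwrite(f'pics/{sys.argv[2]}.png',im[:,:,::-1])
for c in (312,318): print([int(v) for v in im[140:420:4,c,0]])
h=cv2.cvtColor(im,cv2.COLOR_RGB2HSV); m=((h[...,0]<16)&(h[...,1]>90)&(h[...,2]>50)).astype(np.uint8)
ks=cv2.findContours(m,0,1)[0]
if ks: print('copper',cv2.boundingRect(max(ks,key=cv2.contourArea)))
E
python3 can.py .1 w7; python3 cu.py
```

```text
[ 0.44412966 -0.22034333  0.11131554] [-2.30429835e+00 -2.13266657e+00  5.28231730e-04] [-0.22167008  0.41898603 -3.46295389] 0.038650601766405224
[130, 130, 130, 129, 128, 129, 129, 128, 129, 128, 129, 131, 131, 131, 131, 132, 132, 131, 131, 106, 106, 107, 107, 110, 106, 106, 107, 108, 109, 153, 136, 129, 125, 74, 74, 75, 76, 128, 128, 129, 128, 129, 127, 128, 127, 128, 128, 127, 127, 127, 126, 127, 127, 127, 127, 126, 126, 125, 126, 124, 125, 124, 124, 123, 123, 123, 102, 73, 72, 73]
[130, 130, 130, 129, 129, 129, 129, 129, 128, 129, 128, 130, 131, 131, 133, 134, 134, 133, 134, 105, 106, 107, 108, 110, 108, 106, 108, 109, 109, 152, 136, 131, 126, 76, 75, 76, 75, 128, 127, 128, 128, 127, 127, 127, 128, 128, 128, 127, 128, 128, 127, 127, 127, 126, 127, 127, 127, 126, 126, 126, 125, 124, 125, 124, 124, 125, 124, 90, 75, 74]
[ 0.44375618 -0.22008451  0.11063922] [ 0.12050191  0.26704534 -3.27110563] 0.03846556682047491
top None
scene (185.0, 245.5, 3, 2)
wrist None
```

```bash
cat > fit.py <<'E'
from h import *
import sys
from scipy.optimize import least_squares
def fit(obs):
    c=get_calibration('wrist'); T=np.linalg.inv(c['tool_from_camera'])
    def row(x,z):
        p=T@np.array([x,0,z,1]); return c['fy']*p[1]/p[2]+c['cy']
    def f(q):
        u,t,z0=q; a=np.array([np.cos(t),-np.sin(t)]); w=np.array([-np.sin(t),-np.cos(t)]); U=np.array([u,z0-u*np.tan(t)])
        return np.array([row(*(U+.028*w)),row(*(U-.028*w)),row(*(U-.086*a+.02*w))])-obs
    r=least_squares(f,[.046,0,.004],x_scale=[.01,.1,.01]); u,t,z0=r.x; a=np.array([np.cos(t),-np.sin(t)]); M=np.array([u,z0-u*np.tan(t)])-.046*a
    print('u,tilt,z0',r.x.round(4),'mid-can in tool x,z',M.round(4),'res',r.fun.round(2))
if __name__=='__main__':
    im=cv2.imread('pics/w7.png')
    for a,b in ((206,224),(250,262),(398,414)): print(a,im[a:b,314].max(1).tolist())
    fit(np.array([float(v) for v in sys.argv[1:4]]))
E
python3 fit.py 255 215 406
```

```text
206 [151, 150, 150, 149, 150, 150, 150, 149, 150, 132, 121, 120, 123, 122, 122, 122, 125, 124]
250 [128, 125, 124, 126, 130, 160, 175, 167, 158, 156, 155, 153]
398 [140, 140, 140, 139, 140, 140, 140, 139, 107, 84, 83, 83, 84, 84, 83, 84]
u,tilt,z0 [0.0376 0.0495 0.0277] mid-can in tool x,z [-0.0083  0.0281] res [0. 0. 0.]
```

```bash
python3 - <<'E'
from h import *
im=cv2.imread('pics/w7.png').max(2).astype(int)
for r in (258,222,235): 
    d=np.abs(np.diff(im[r,230:400])); print(r,[(int(i)+230,int(im[r,i+230]),int(im[r,i+231])) for i in np.where(d>15)[0]])
d=np.abs(np.diff(im[206:280,318])); print([(int(i)+206,int(im[i+206,318]),int(im[i+207,318])) for i in np.where(d>9)[0]])
c=get_calibration('wrist'); T=np.linalg.inv(c['tool_from_camera'])
from scipy.optimize import least_squares
row=lambda x,z:(lambda p:c['fy']*p[1]/p[2]+c['cy'])(T@np.array([x,0,z,1]))
dep=lambda x,z:(T@np.array([x,0,z,1]))[2]
for z0 in (-.002,.002,.006,.01):
    def f(q):
        u,t=q; a=np.array([np.cos(t),-np.sin(t)]); w=np.array([-np.sin(t),-np.cos(t)]); U=np.array([u,z0-u*np.tan(t)])
        return np.array([row(*(U+.028*w))-255,row(*(U-.028*w))-215,row(*(U-.086*a+.02*w))-406])
    r=least_squares(f,[.046,0],x_scale=[.01,.1]);u,t=r.x;print(z0,r.x.round(4),r.fun.round(1),'T width px',342.1*.056/dep(u,z0-u*np.tan(t)-.028),'B',342.1*.056/dep(u,z0-u*np.tan(t)+.028))
E
```

```text
258 []
222 [(230, 160, 178), (248, 174, 154), (249, 154, 123), (376, 126, 148), (377, 148, 178)]
235 [(231, 160, 177), (240, 168, 132), (386, 121, 162), (387, 162, 178), (390, 173, 143), (391, 143, 104), (392, 104, 145)]
[(214, 153, 131), (215, 131, 120), (254, 130, 162), (255, 162, 175), (269, 142, 126), (270, 126, 89)]
-0.002 [0.0523 0.1469] [  3.  -20.3  23.3] T width px 201.47694870302666 B 129.26224214888114
0.002 [0.0504 0.1369] [  2.6 -17.2  19.1] T width px 191.09590743226002 B 124.90883768352562
0.006 [0.0484 0.1257] [  2.2 -14.3  15.4] T width px 181.67997570003115 B 120.81601868256432
0.01 [0.0464 0.1133] [  1.7 -11.4  11.9] T width px 173.1273154174708 B 116.97328942431892
```

```bash
python3 - <<'E'
from h import *
c=get_calibration('wrist'); M=np.array(c['tool_from_camera'])
def pt(row,w):
    d=c['fx']*.056/w; return (M@np.array([0,(row-c['cy'])/c['fy']*d,d,1]))[[0,2]]
T,B=pt(255,175),pt(215,117); print(T,B,np.linalg.norm(T-B)); U=(T+B)/2; v=(B-T)/np.linalg.norm(B-T)
a=np.array([v[1],-v[0]]); print('U',U,'tilt(+flange up)',np.arctan2(-a[1],a[0]),'mid',U-.046*a)
E
```

```text
[ 0.04460244 -0.02512206] [0.04417548 0.03195239] 0.05707604186672931
U [0.04438896 0.00341517] tilt(+flange up) -0.007480601079329302 mid [-0.00160975  0.00307106]
```

The flange gives a pose in hand: axis level, mid-can 1.6 mm from the tool centre and 3 mm below TCP. I'll carry it over the cradle.

{"api": "send_rows", "payload": {
  "motion": [
    [0.3,0.4,0.06,0,0],
    [0.3,0.7,0.1,0,0],
    [0.3,0.96,0.147,0,0],
    [0.3,0.96,0.147,0,0]
  ]
}}

```text
time_s: 52.1
position: [0.4621, -0.1421, 0.1111]
orientation: [-2.3, -2.134, -0.0]
ft_force: [-0.6, 0.1, -3.1]
width: 0.0385
finger_force: 46.7
```

{"api": "send_rows", "payload": {
  "motion": [
    [0.3,0.3,0.05,0,0],
    [0.3,0.6,0.1,0,0],
    [0.3,0.96,0.147,0,0],
    [0.3,0.96,0.147,0,0]
  ]
}}

```text
time_s: 52.43
position: [0.48, -0.0664, 0.1115]
orientation: [-2.3, -2.135, -0.001]
ft_force: [-0.7, -0.8, -3.6]
width: 0.0388
finger_force: 46.6
```

{"api": "send_rows", "payload": {
  "motion": [
    [0.3,0.3,0.05,0,0.0141],
    [0.3,0.6,0.1,0,0.0141],
    [0.3,0.96,0.147,0,0.0141],
    [0.3,0.96,0.147,0,0.0141],
    [0.3,0.96,0.147,0,0.0141],
    [0.3,0.96,0.147,0,0.0141],
    [0.3,0.96,0.147,0,0.0141]
  ]
}}

```text
time_s: 53.02
position: [0.4977, 0.005, 0.1122]
orientation: [-2.399, -2.028, 0.001]
ft_force: [-0.7, -1.1, -3.0]
width: 0.0388
finger_force: 46.6
```

```bash
python3 - <<'E'
from h import *
s=status.sense(); a=np.radians(9.5); d=np.array([np.sin(a),np.cos(a),0])
Rm=R.from_rotvec(s['orientation']).as_matrix(); print(s['position'],'tool x cw deg',np.degrees(np.arctan2(Rm[0,0],Rm[1,0])),s['ft_force'],s['width'])
print(tool(np.array([.497,.0065,.055])+.0016*d-s['position']))
im=get_image('wrist')[:,:,::-1]; cv2.imwrite('pics/w8.png',im); im=im.max(2).astype(int)
for c in (314,): 
    e=np.abs(np.diff(im[150:300,c])); print([(int(i)+150,int(im[i+150,c]),int(im[i+151,c])) for i in np.where(e>12)[0]])
for r in (222,235):
    e=np.abs(np.diff(im[r,230:400])); print(r,[(int(i)+230,int(im[r,i+230]),int(im[r,i+231])) for i in np.where(e>15)[0]])
E
```

```text
[0.49768622 0.00499115 0.1121644 ] tool x cw deg 9.565993215045085 [-0.73653337 -1.13910467 -3.00428867] 0.03884378071462876
[ 0.037 -0.011  0.715]
[(176, 155, 90), (177, 90, 64), (205, 68, 117), (206, 117, 143), (209, 146, 162), (211, 150, 170), (214, 180, 144), (215, 144, 124), (254, 130, 162), (255, 162, 178), (269, 146, 132), (270, 132, 93), (283, 89, 145)]
222 [(377, 130, 156)]
235 [(240, 147, 128), (386, 112, 137)]
```

{"api": "send_rows", "payload": {
  "motion": [
    [0.3,0.037,-0.01,0.2,0],
    [0.3,0.037,-0.01,0.4,0],
    [0.3,0.037,-0.01,0.55,0],
    [0.3,0.037,-0.01,0.65,0],
    [0.3,0.037,-0.01,0.72,0],
    [0.3,0.037,-0.01,0.72,0],
    [0.3,0.037,-0.01,0.72,0],
    [0.3,0.037,-0.01,0.72,0]
  ]
}}

```text
time_s: 53.73
position: [0.4984, 0.0087, 0.0557]
orientation: [2.397, 2.029, 0.002]
ft_force: [0.7, 0.3, -2.8]
width: 0.0385
finger_force: 46.7
```

{"api": "send_rows", "payload": {
  "motion": [
    [0.3,0,0,0.02,0],
    [0.3,0,0,0.04,0],
    [0.3,0,0,0.05,0],
    [0.3,0,0,0.05,0],
    [0.3,0,0,0.05,0],
    [0.3,0,0,0.05,0]
  ]
}}

```text
time_s: 54.23
position: [0.4985, 0.0089, 0.0534]
orientation: [2.397, 2.03, 0.0]
ft_force: [-4.8, -0.0, 9.9]
width: 0.0384
finger_force: 48.0
```

{"api": "send_rows", "payload": {
  "motion": [
    [0.5,0,-0.01,0,0],
    [0.55,0,-0.01,0,0],
    [0.65,0,-0.01,0,0],
    [0.85,0,-0.01,0,0],
    [0.85,0,-0.01,0,0],
    [0.85,0,-0.01,0,0],
    [0.85,0,-0.01,0,0]
  ]
}}

```text
time_s: 54.82
position: [0.4969, 0.0092, 0.0508]
orientation: [-2.398, -2.03, 0.0]
ft_force: [-0.2, 0.2, -0.9]
width: 0.0728
finger_force: 0.0
```

{"api": "send_rows", "payload": {
  "motion": [
    [0.85,0,0,-0.4,0],
    [0.85,0,0,-0.8,0],
    [0.85,0,0,-1,0],
    [0.85,0,0,-1,0]
  ]
}}

```text
time_s: 55.15
position: [0.5, 0.0087, 0.1356]
orientation: [2.392, 2.025, 0.009]
ft_force: [0.6, 0.1, 0.4]
width: 0.0725
finger_force: 0.0
```

{"api": "send_rows", "payload": {
  "motion": [
    [0.85,0,0,-1,0],
    [0.85,0,0,-1,0],
    [0.85,0,0,-1,0],
    [0.85,0,0,-1,0]
  ]
}}

```text
time_s: 55.48
position: [0.4982, 0.0089, 0.2131]
orientation: [2.395, 2.027, 0.005]
ft_force: [0.2, 0.3, -0.3]
width: 0.0724
finger_force: 0.0
```

{"api": "send_rows", "payload": {
  "motion": [
    [0.6,0.9,0,-0.7,0],
    [0.6,0.9,0,-0.7,0],
    [0.6,0.9,0,-0.7,0],
    [0.6,0.9,0,-0.7,0]
  ]
}}

```text
time_s: 55.82
position: [0.5092, 0.0816, 0.2672]
orientation: [2.394, 2.033, 0.002]
ft_force: [0.4, 0.5, 0.2]
width: 0.0511
finger_force: 0.0
```

```bash
python3 - <<'E'
from h import *
import pickle
s=status.sense(); im=get_image('wrist')[:,:,::-1]; pickle.dump(s,open('s9.pkl','wb')); cv2.imwrite('pics/w9.png',im)
a=np.radians(9.5); y=np.array([np.sin(a),np.cos(a),0]); x=np.array([np.cos(a),-np.sin(a),0]); c=np.array([.497,.0065,0])
# expected landmarks: flange top edge, can end top, sides
L={'flange far top':c+y*.046+[0,0,.078],'can end top':c-y*.040+[0,0,.070],'stud tip':c-y*.054+[0,0,.056],'canL':c-x*.02+[0,0,.05],'canR':c+x*.02+[0,0,.05],'plate+y':c+y*.05+[0,0,.008],'plate-y':c-y*.05+[0,0,.008]}
for k,v in L.items(): print(k,proj('wrist',[v],s)[0].round(1))
h=cv2.cvtColor(im,cv2.COLOR_BGR2HSV); m=((h[...,0]<16)&(h[...,1]>90)&(h[...,2]>50)).astype(np.uint8); m[:, :200]=0; m[:,450:]=0
ks=cv2.findContours(m,0,1)[0]; print('copper',[cv2.boundingRect(k) for k in ks])
u,_=proj('wrist',[c+[0,0,.07]],s)[0]
g=im.max(2).astype(int); col=int(u)
e=np.abs(np.diff(g[:,col])); print(col,[(int(i),int(g[i,col]),int(g[i+1,col])) for i in np.where(e>14)[0] if 60<i<400])
for dy in (-.03,-.01,.01,.03):
    r=int(proj('wrist',[c+y*dy+[0,0,.05]],s)[0][1]); e=np.abs(np.diff(g[r,col-80:col+80])); print('row',r,proj('wrist',[c+y*dy-x*.02+[0,0,.05],c+y*dy+x*.02+[0,0,.05]],s)[:,0].round(1),[(int(i)+col-80,int(g[r,i+col-80]),int(g[r,i+col-79])) for i in np.where(e>12)[0]])
print(s['position'])
E
```

```text
flange far top [312.6 251.9]
can end top [312.4 324.1]
stud tip [312.3 328.4]
canL [294.4 282.6]
canR [330.6 282.8]
plate+y [312.7 228.8]
plate-y [312.4 304.9]
copper [(307, 324, 9, 3)]
312 [(225, 159, 136), (226, 136, 73), (233, 70, 96), (234, 96, 124), (249, 133, 156), (250, 156, 174), (255, 154, 104), (259, 94, 152), (321, 141, 60), (322, 60, 23), (323, 23, 71), (324, 71, 90), (326, 93, 127), (327, 127, 156)]
row 306 [294.7 330.1] [(237, 155, 134), (248, 125, 107), (249, 107, 29), (255, 11, 27), (256, 27, 99), (257, 99, 164), (293, 150, 134), (344, 93, 112), (345, 112, 156), (368, 166, 144), (369, 144, 45), (370, 45, 17), (376, 31, 72), (377, 72, 127), (389, 137, 163)]
row 290 [294.5 330.4] [(286, 156, 143), (287, 143, 89), (288, 89, 71), (293, 80, 108), (294, 108, 127), (327, 87, 74), (329, 62, 43), (335, 52, 77), (336, 77, 91), (356, 92, 111), (357, 111, 152)]
row 274 [294.2 330.8] [(287, 143, 78), (293, 79, 106), (294, 106, 126), (328, 83, 69), (329, 69, 50), (335, 45, 66), (336, 66, 94), (352, 93, 112), (353, 112, 154)]
row 257 [294.  331.2] [(286, 151, 112), (287, 112, 72), (333, 94, 78), (334, 78, 43), (336, 52, 78), (337, 78, 92), (349, 95, 114), (350, 114, 155)]
[0.50921784 0.08164138 0.26722972]
```

The landmarks agree within 2–3 px: can sides at columns 293–330 and plate sides at 287–335. So the solenoid is seated and centred. Now back to the lamp pin.

{"api": "send_rows", "payload": {
  "motion": [
    [0.6,0,0,-0.85,0],
    [0.6,0,0,-0.85,0],
    [0.6,0,0,-0.85,0],
    [0.6,0,0,-0.85,0]
  ]
}}

```text
time_s: 56.2
position: [0.5088, 0.0791, 0.3343]
orientation: [2.399, 2.028, -0.001]
ft_force: [-0.4, -0.9, -0.8]
width: 0.0513
finger_force: 0.0
```

{"api": "send_rows", "payload": {
  "motion": [
    [0.6,0.97,0.5,0,0],
    [0.6,0.97,0.5,0,0],
    [0.6,0.97,0.5,0,0],
    [0.6,0.97,0.5,0,0]
  ]
}}

```text
time_s: 56.53
position: [0.5605, 0.1505, 0.3301]
orientation: [-2.393, -2.029, 0.01]
ft_force: [0.2, -0.6, 0.0]
width: 0.0508
finger_force: 0.0
```

{"api": "send_rows", "payload": {
  "motion": [
    [0.6,0.97,0.5,0,0],
    [0.6,0.97,0.5,0,0],
    [0.6,0.97,0.5,0,0],
    [0.6,0.97,0.5,0,0],
    [0.6,0.97,0.5,0,0]
  ]
}}

```text
time_s: 56.95
position: [0.6125, 0.2187, 0.3332]
orientation: [-2.398, -2.028, 0.006]
ft_force: [0.5, -0.6, 0.8]
width: 0.051
finger_force: 0.0
```

```bash
python3 - <<'E'
from h import *
s=status.sense(); im=get_image('wrist')[:,:,::-1]; cv2.imwrite('pics/w10.png',im)
print(s['position'],proj('wrist',[[.614,.222,.261]],s))
g=im.max(2); d=((g<55)*255).astype(np.uint8); d[330:]=0
n,l,st,ce=cv2.connectedComponentsWithStats(d)
for i in range(1,n):
    if st[i,4]>150: print(st[i].tolist(),ce[i].round(1),cast('wrist',[ce[i]],.261,s)[0].round(4))
E
```

```text
[0.61246392 0.21868688 0.33316876] [[314.03127112 263.30086463]]
[167, 141, 19, 17, 255] [176.  149.5] [0.5486 0.3027 0.261 ]
[122, 156, 19, 18, 237] [131.1 164.6] [0.5208 0.2989 0.261 ]
[167, 174, 16, 17, 205] [174.5 182.4] [0.5423 0.285  0.261 ]
[150, 194, 24, 20, 349] [161.4 203.7] [0.531  0.2742 0.261 ]
[303, 238, 28, 45, 1004] [316.7 260.4] [0.616  0.2236 0.261 ]
[385, 293, 27, 37, 488] [398.8 310.7] [0.6635 0.1799 0.261 ]
[242, 301, 17, 29, 315] [251.5 317.7] [0.5667 0.1905 0.261 ]
[369, 300, 17, 30, 320] [375.1 317.6] [0.6476 0.1773 0.261 ]
```

{"api": "send_rows", "payload": {
  "motion": [
    [0.6,0,0.04,0.3,0],
    [0.6,0,0.04,0.6,0],
    [0.6,0,0.04,0.9,0],
    [0.6,0,0.04,1,0],
    [0.6,0,0.04,1,0]
  ],
  "force": 25
}}

```text
time_s: 57.42
position: [0.6145, 0.2179, 0.2521]
orientation: [-2.397, -2.026, 0.008]
ft_force: [-1.3, -0.4, 0.8]
width: 0.0514
finger_force: 0.0
```

{"api": "send_rows", "payload": {
  "motion": [
    [0.6,0,0,0.08,0],
    [0.6,0,0,0.08,0],
    [0.1,0,0,0.08,0],
    [0.1,0,0,0.08,0],
    [0.1,0,0,0.08,0],
    [0.1,0,0,0.08,0],
    [0.1,0,0,0.08,0],
    [0.1,0,0,0.08,0]
  ]
}}

```text
time_s: 58.08
position: [0.6166, 0.2202, 0.2501]
orientation: [-2.398, -2.03, -0.003]
ft_force: [-2.2, 2.0, 6.0]
width: 0.017
finger_force: 24.9
```

{"api": "send_rows", "payload": {
  "motion": [
    [0.1,-0.19,-0.232,0,0],
    [0.1,-0.403,-0.443,0,0],
    [0.1,-0.635,-0.632,0,0],
    [0.1,-0.758,-0.718,0,0],
    [0.1,-0.758,-0.718,0,0]
  ]
}}

```text
time_s: 58.5
position: [0.5493, 0.1683, 0.25]
orientation: [2.396, 2.029, 0.002]
ft_force: [-1.7, 2.6, 5.4]
width: 0.0175
finger_force: 25.1
```

{"api": "send_rows", "payload": {
  "motion": [
    [0.1,-0.128,-0.08,0,0],
    [0.1,-0.393,-0.219,0,0],
    [0.1,-0.67,-0.331,0,0],
    [0.1,-0.814,-0.376,0,0],
    [0.1,-0.814,-0.376,0,0]
  ]
}}

```text
time_s: 58.92
position: [0.5095, 0.1082, 0.2498]
orientation: [2.398, 2.026, 0.0]
ft_force: [-2.0, -0.3, 6.0]
width: 0.0172
finger_force: 25.4
```

{"api": "send_rows", "payload": {
  "motion": [
    [0.1,-0.322,-0.075,0,0],
    [0.1,-0.559,-0.106,0,0],
    [0.1,-0.798,-0.119,0,0],
    [0.1,-0.918,-0.118,0,0],
    [0.1,-0.918,-0.118,0,0]
  ]
}}

```text
time_s: 59.33
position: [0.4888, 0.0372, 0.2496]
orientation: [2.397, 2.026, 0.0]
ft_force: [0.5, -1.1, 5.9]
width: 0.0169
finger_force: 25.6
```

{"api": "send_rows", "payload": {
  "motion": [
    [0.1,-0.18,0.01,0,0],
    [0.1,-0.359,0.03,0,0],
    [0.1,-0.359,0.03,0,0],
    [0.1,-0.359,0.03,0,0]
  ]
}}

```text
time_s: 59.67
position: [0.4866, 0.0092, 0.2495]
orientation: [2.397, 2.027, 0.0]
ft_force: [0.2, -1.1, 6.2]
width: 0.0172
finger_force: 25.6
```

{"api": "send_rows", "payload": {
  "motion": [
    [0.5,0,0,0,0],
    [0.5,0,0,0,0],
    [0.5,0,0,0,0],
    [0.5,0,0,-0.4,0],
    [0.5,0,0,-1,0],
    [0.5,0,0,-1,0],
    [0.5,0,0,-1,0]
  ]
}}

```text
time_s: 60.25
position: [0.487, 0.0102, 0.3321]
orientation: [2.394, 2.026, 0.006]
ft_force: [0.6, -0.6, 0.1]
width: 0.0426
finger_force: 0.0
```

```bash
python3 - <<'E'
from h import *
s=status.sense(); im=get_image('wrist')[:,:,::-1]; cv2.imwrite('pics/w11.png',im)
print(s['position'])
g=im.max(2); d=((g<55)*255).astype(np.uint8); d[330:]=0
n,l,st,ce=cv2.connectedComponentsWithStats(d)
for i in range(1,n):
    if st[i,4]>30: print(st[i].tolist(),ce[i].round(1),cast('wrist',[ce[i]],.261,s)[0].round(3),cast('wrist',[ce[i]],.021,s)[0].round(3))
E
```

```text
[0.48696547 0.01023716 0.33213525]
[204, 0, 19, 19, 241] [214.1   8.5] [0.463 0.156 0.261] [0.417 0.234 0.021]
[450, 145, 18, 61, 210] [454.9 173.6] [0.578 0.055 0.261] [0.672 0.011 0.021]
[493, 179, 22, 28, 446] [503.3 193.1] [0.606 0.039 0.261] [ 0.732 -0.024  0.021]
[0, 182, 64, 140, 5081] [ 23.1 267.9] [0.311 0.041 0.261] [ 0.082 -0.02   0.021]
[586, 182, 54, 44, 914] [615.3 203.4] [0.671 0.022 0.261] [ 0.876 -0.062  0.021]
[299, 239, 28, 44, 1012] [312.5 261.1] [0.489 0.016 0.261] [ 0.474 -0.076  0.021]
[253, 299, 15, 31, 291] [261.6 317.2] [ 0.449 -0.018  0.261] [ 0.387 -0.149  0.021]
[359, 299, 15, 31, 307] [364.7 316.9] [ 0.516 -0.029  0.261] [ 0.535 -0.174  0.021]
[230, 311, 15, 11, 115] [237.5 316.4] [ 0.433 -0.015  0.261] [ 0.353 -0.142  0.021]
[382, 310, 19, 20, 229] [390.7 320.1] [ 0.533 -0.034  0.261] [ 0.572 -0.186  0.021]
[226, 323, 15, 7, 83] [233.1 326. ] [ 0.429 -0.021  0.261] [ 0.343 -0.157  0.021]
```

{"api": "send_rows", "payload": {
  "motion": [
    [0.5,0.945,-0.41,0,0],
    [0.5,0.945,-0.41,0,0],
    [0.5,0.945,-0.41,0,0]
  ]
}}

```text
time_s: 60.55
position: [0.463, 0.095, 0.3257]
orientation: [-2.388, -2.032, 0.003]
ft_force: [-0.3, -0.1, -0.0]
width: 0.0426
finger_force: 0.0
```

{"api": "send_rows", "payload": {
  "motion": [
    [0.5,0.945,-0.41,0,0],
    [0.5,0.945,-0.41,0,0],
    [0.5,0.945,-0.41,0,0]
  ]
}}

```text
time_s: 60.8
position: [0.443, 0.1749, 0.3258]
orientation: [-2.387, -2.034, 0.004]
ft_force: [-0.8, -0.0, -0.1]
width: 0.0424
finger_force: 0.0
```

{"api": "send_rows", "payload": {
  "motion": [
    [0.5,0.945,-0.41,0,0],
    [0.5,0.945,-0.41,0,0],
    [0.5,0.945,-0.41,0,0],
    [0.5,0.945,-0.41,0,0],
    [0.5,0.945,-0.41,0,0]
  ]
}}

```text
time_s: 61.22
position: [0.4255, 0.2498, 0.3266]
orientation: [-2.397, -2.03, 0.005]
ft_force: [-0.0, -0.6, -0.1]
width: 0.0426
finger_force: 0.0
```

```bash
python3 - <<'E'
from h import *
s=status.sense(); im=get_image('wrist')[:,:,::-1]; cv2.imwrite('pics/w12.png',im)
print(s['position'],s['joint_vel'].round(3))
g=im.max(2); d=((g<60)*255).astype(np.uint8); d[330:]=0
n,l,st,ce=cv2.connectedComponentsWithStats(d)
for i in range(1,n):
    if 60<st[i,4]<2500:
        x,y,w,h,a=st[i]; print(st[i].tolist(),cast('wrist',[ce[i]],.021,s)[0].round(3), cv2.minAreaRect(np.argwhere(l==i)[:,::-1].astype(np.float32))[1])
t=get_image('top'); b=t[295:345,205:262].max(2); q,l,st,ce=cv2.connectedComponentsWithStats((b<60).astype(np.uint8)); print('bin dark',st[1:].tolist())
E
```

```text
[0.42546992 0.24981099 0.32661125] [-0.03  -0.008 -0.009  0.003  0.004  0.004]
[425, 0, 59, 24, 536] [0.606 0.429 0.021] (58.0, 23.0)
[528, 119, 33, 67, 130] [0.71  0.261 0.021] (73.34217071533203, 3.3105831146240234)
[318, 141, 15, 18, 229] [0.449 0.307 0.021] (16.6921443939209, 13.61945915222168)
[273, 157, 12, 17, 171] [0.389 0.298 0.021] (16.970563888549805, 10.18233871459961)
[315, 175, 10, 18, 145] [0.437 0.268 0.021] (16.858234405517578, 8.636731147766113)
[302, 195, 11, 21, 193] [0.416 0.243 0.021] (20.589767456054688, 9.426640510559082)
[501, 291, 61, 39, 365] [0.69  0.052 0.021] (18.655963897705078, 69.42986297607422)
[253, 299, 15, 31, 299] [0.324 0.093 0.021] (30.0, 14.0)
[359, 299, 15, 31, 303] [0.47  0.069 0.021] (30.0, 14.0)
[226, 310, 20, 20, 220] [0.286 0.094 0.021] (10.965738296508789, 24.67291259765625)
[381, 310, 26, 20, 249] [0.507 0.058 0.021] (25.194835662841797, 18.119922637939453)
bin dark [[0, 0, 24, 50, 702], [20, 20, 8, 4, 26], [27, 27, 12, 4, 40]]
```

```bash
python3 - <<'E'
from h import *
a=np.radians(9.5); y=np.array([np.sin(a),np.cos(a),0]); c=np.array([.497,.009,.05])
print(proj('scene',[c-y*.054,c-y*.04+[0,0,.02],c+y*.046+[0,0,.028],[.487,.010,.261]]).round(1).tolist())
im=get_image('scene'); h=cv2.cvtColor(im,cv2.COLOR_RGB2HSV); m=((h[...,0]<18)&(h[...,1]>60)&(h[...,2]>40)).astype(np.uint8)
n,l,st,ce=cv2.connectedComponentsWithStats(m); print([(st[i].tolist(),ce[i].round(1).tolist()) for i in range(1,n) if 220<ce[i][0]<360 and 200<ce[i][1]<320])
E
```

```text
[[287.7, 250.9], [292.9, 244.1], [328.0, 236.2], [304.8, 174.9]]
[([288, 249, 4, 3, 11], [289.4, 249.9])]
```

The stud shows at (289.4,249.9) against a predicted (287.7,250.9), so the solenoid is in place. I'm handing in.

```bash
python3 -c "
from workcell import env
print(env.hand_in())"
```

```text
the job is handed in; nothing more can be done
None
```

The job is handed in, with no verdict returned: five brushes are in the bin (two appear to be stacked, still below the rim), the solenoid lies centred in the cradle, the lamp head is about 1 cm from mid-can, and the bystanders were left alone.

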